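# Change the sanding heads on the carrier and lock it

### The arm

A 6-joint arm with a two-finger parallel gripper is mounted at the origin on a cart in front of the work surface, level with it; the furniture and walls round the work are solid. World frame = base frame: x ahead of the robot, y to its left, z up, the work surface at z = 0. Lengths are in m, angles in rad, forces in N, time in s.
With the tool pointing down it reaches from about 0.35 to 0.775 m from the base axis. Payload 7.3 kg.
Tool frame: the origin (TCP) lies midway between the tips of the shut fingers; the grasp point (between the pads) lies 19 mm behind it (robot.grip_depth is the z of the grasp point in the tool frame, in m); z points along the fingers, y is the line along which they close (so a half turn about z gives the same grasp; the last joint's range is limited). The gripper opens to 92 mm and grips with 3 to 60 N. Pads are 19 mm wide; open, the fingers measure 130 mm over their backs; the gripper's body (75 mm by 190 mm) begins 47 mm behind the grasp point.
Start: joints at [1.042, 0.342, 1.524, -0, 1.275, -0.146], TCP at [0.196, 0.487, 0.227] pointing down, gripper open.
Joint ranges: [-2.53, 2.53], [-0.77, 2.02], [0.04, 2.7], [-1, 4.14], [0.28, 2.66], [-3.11, 3.11]. Speed limits (rad/s): [2.57, 2.57, 3.14, 3.14, 3.14, 3.14].

### API

Orientations are given as [roll, pitch, yaw] about the fixed x, y, z axes, in that order (R = Rz(yaw) Ry(pitch) Rx(roll)).
In Python, from cell import robot, viewer gives the robot as it stands.
- The arm moves only by the tool step_arm, never from a script. Its argument "increments" is a list of rows, each an object with "delta_pos": the shift along the tool's x, y, z in cm, a list of three; "dr": the turn, a rotation vector about the tool's x, y, z in degrees, a list of three; "fingers": the closure, from -1 (fully open) to 1 (shut), so that 0 is half open. In form: [{"delta_pos": [tx, ty, tz], "dr": [wx, wy, wz], "fingers": fingers}, ...]. A call has exactly 5 rows; each row is the pose to reach, as a shift and turn from the pose commanded when the call began, along the tool's axes at that moment; what a row does not reach only later rows make up. A row lasts 1/8 s, in which the tool goes at most 62.5 mm and 10.7 degrees, less where a joint would pass 70% of its speed; a pose out of reach is approached as far as the arm can. A call with a gripper value outside its range is refused whole. The fingers move at their own pace and stop on an object; "newtons" is the grip in N (left out, the last holds). Time passes only in rows, so rows that repeat a pose let the fingers close, or fill a call up. It gives the time, the measured TCP pose, the force, the opening and the grip force at its end, in the units of the state.
- robot.observe(): the state, without advancing time (a new reading comes with each control period).
- viewer.read_camera(name): name is "scene" or "top" or "wrist"; returns the picture (384x512x3 uint8, red, green, blue); there is no depth.
- viewer.camera_params(name): a dict with "K" (3x3 intrinsics, pixels), "k1" (the pictures are not rectified: a ray, as slopes to the right and down, at radius r is drawn at 1 + k1 r^2 times it, then the intrinsics apply), "T" (4x4, takes a point from camera to world coordinates). Camera axes: x right, y down, z forward; pixel columns grow to the right and rows downward; lengths in m; the calibration is good to about 2 mm. A picture is of the moment at which its call begins: read the wrist's pose just before it. camera_params takes no time and is no camera call; for the wrist camera it gives the pose at the moment of the call.
- robot.hand_in(): hands the job in; it is judged then, once.
The state is a dict: "time": time; "qpos": joint angles; "qvel": joint speeds; "joint_efforts": joint torques, N m; "tool_pos": TCP position; "tool_rot": TCP orientation; "contact_force": force on the tool from outside, world axes, zero at the start; "torque": the same for the moment, N m; "opening": finger opening in m; "grip_force": force on a finger pad.
Only numpy, scipy, OpenCV 4.12 (cv2) and the standard library are available. Lean on these libraries where they do the work, as an engineer would, in place of code of your own. Each camera call takes 0.05 s, during which the arm holds its last target. There are 200 camera calls.

### The job

Pull every worn sanding head (the short stubs) off the carrier's square drives and put them in the white tray, and push each fresh head standing on the table fully home onto a drive of its own, any one, until it clicks; only after all heads are changed, press the carrier's lock lever down until it catches and stays down by itself. Leave the other things on the table where they are.

Things in the scene. Friction and masses are not known exactly. Their poses are not given: they have to be found in the camera images.
- carrier: Head carrier: fixed grey block on the table, 100 (x) x 294 (y) x 30 mm high; origin at the centre of its underside, x axis pointing away from the robot (turned up to 0.2 rad). On top, in a row along y, stand three upright steel square drives 80 mm apart; at the -y end is the lock lever.
- tray: Open white parts tray fixed on the table, 150 (x) x 210 (y) mm outside, walls 4 mm thick and 22 mm high, floor 4 mm thick; origin at the centre of its underside, axes along its sides. Empty at the start.
- lock_lever (a joint): Lock lever of the carrier, rad: 0 = sprung up (arm 0.50 rad above level, pointing to the carrier's -x), grows as it is pressed down, hard stop 0.56. A spring lifts it; near 0.1 it gets stiff (about 8 to 12 N at the pad), then it snaps past a detent that holds it at 0.40 to 0.5 (arm about level) when let go; let go earlier, it springs back up.
- lever_pad (a point): Centre of the upper face of the black press pad (30 x 26 mm, 12 mm thick, this face 6 mm above the arm's centre line) at the free end of the lever arm, 85 mm from the hinge; moves with the lever.
- lever_hinge (a point): Hinge axis of the lever (along the carrier's y, fixed), 62 mm above the table, between two steel cheeks that reach 75 mm above the table; it lies on the carrier's +x (far) side of the pad.
- seat0 (a point): Foot of square drive 0, on the carrier's upper face (+110 mm along its y), 30 mm above the table; axes as the carrier's. The drive is 20 x 20 mm, sides along these axes, 27 mm tall, the top 6 mm tapered to 13 x 13; a spring ball stands out of its -x face 13 mm up. A head meets the ball about 17 mm before home; pushing it past takes 6 to 12 N, pulling one off straight up 12 to 20 N.
- seat1 (a point): Foot of square drive 1, on the carrier's upper face (+30 mm along its y), 30 mm above the table; axes as the carrier's. The drive is 20 x 20 mm, sides along these axes, 27 mm tall, the top 6 mm tapered to 13 x 13; a spring ball stands out of its -x face 13 mm up. A head meets the ball about 17 mm before home; pushing it past takes 6 to 12 N, pulling one off straight up 12 to 20 N.
- seat2 (a point): Foot of square drive 2, on the carrier's upper face (-50 mm along its y), 30 mm above the table; axes as the carrier's. The drive is 20 x 20 mm, sides along these axes, 27 mm tall, the top 6 mm tapered to 13 x 13; a spring ball stands out of its -x face 13 mm up. A head meets the ball about 17 mm before home; pushing it past takes 6 to 12 N, pulling one off straight up 12 to 20 N.
- fresh0_mid (a point): Centre of a fresh sanding head, 28 mm above its underside, z up. 56 mm tall: square hub 36 x 36 x 35 mm (flats along x and y), above it a round brown drum 33 wide, 21 tall. Square socket in the underside 22 x 22, 29 deep, parallel to the flats; any quarter turn fits. About 120 g. Stands on the table at the start. Home: underside on the carrier, this point 28 mm above the seat. May be absent.
- fresh1_mid (a point): Centre of a fresh sanding head, 28 mm above its underside, z up. 56 mm tall: square hub 36 x 36 x 35 mm (flats along x and y), above it a round brown drum 33 wide, 21 tall. Square socket in the underside 22 x 22, 29 deep, parallel to the flats; any quarter turn fits. About 120 g. Stands on the table at the start. Home: underside on the carrier, this point 28 mm above the seat. May be absent.
- fresh2_mid (a point): Centre of a fresh sanding head, 28 mm above its underside, z up. 56 mm tall: square hub 36 x 36 x 35 mm (flats along x and y), above it a round brown drum 33 wide, 21 tall. Square socket in the underside 22 x 22, 29 deep, parallel to the flats; any quarter turn fits. About 120 g. Stands on the table at the start. Home: underside on the carrier, this point 28 mm above the seat. May be absent.
- worn0_mid (a point): Centre of a worn sanding head, 23 mm above its underside, z up. Same hub (36 x 36 x 35 mm) and socket as the fresh heads, but its drum is worn to a tapering stub 27 mm wide and 11 mm tall (46 mm in all). 120 g. At the start it is clicked home on drive 0 and comes free when lifted 27 mm. May be absent.
- worn1_mid (a point): Centre of a worn sanding head, 23 mm above its underside, z up. Same hub (36 x 36 x 35 mm) and socket as the fresh heads, but its drum is worn to a tapering stub 27 mm wide and 11 mm tall (46 mm in all). 120 g. At the start it is clicked home on drive 1 and comes free when lifted 27 mm. May be absent.
- worn2_mid (a point): Centre of a worn sanding head, 23 mm above its underside, z up. Same hub (36 x 36 x 35 mm) and socket as the fresh heads, but its drum is worn to a tapering stub 27 mm wide and 11 mm tall (46 mm in all). 120 g. At the start it is clicked home on drive 2 and comes free when lifted 27 mm. May be absent.
- by_loupe: Small folded loupe, 29 x 39 x 16 mm, lying on the table; origin at its underside. Not part of the work: leave it where it is.
- by_amber: Dark amber piece, 36 x 66 x 16 mm, lying on the table; origin at its underside. Not part of the work: leave it where it is.
- by_amber2: Amber piece, 33 x 51 x 16 mm, lying on the table; origin at its underside. Not part of the work: leave it where it is.
- by_tweezers: Black tweezers, 128 x 11 x 9 mm, lying on the table; origin at its underside. Not part of the work: leave it where it is.

How it is judged:
By the outcome, as a careful person would: the job done as asked, in the order asked, and still so for the second after the job is handed in, with the robot touching nothing.
Of fresh0, fresh1, fresh2 only 2 to 3 are there at a start; the rules pass over those that are not, and their reading is None.
Of worn0, worn1, worn2 only 2 to 3 are there at a start; the rules pass over those that are not, and their reading is None.
At some moment in a run one of fresh0, fresh1, fresh2 may be knocked a few centimetres aside while the robot is not near it.
It also fails if it takes over 210 s, if anything falls off the work surface, if the arm or the gripper's body presses on something with over 40 N, if the wrist force passes 120 N, or if a joint passes its speed limit or range.

## Working session

There is one attempt and no reset: what is moved stays moved. The work goes in short steps, Python scripts to look and compute and a tool call to move; the robot and the scene stay as the last step left them, time stands still between calls to the robot, and variables do not carry over. Pictures are saved under pics/ and viewed, at most 14 in all, crops included, and the job is handed in when it is done.

Besides the shell and the picture viewer there is one more tool, called after "Emit:" in YAML: its name, and indented under it one key for each argument. step_arm: Moves the arm, as the interface text tells. Its arguments: {"type":"object","properties":{"increments":{"type":"array"},"newtons":{"type":"number"}},"required":["increments"]}

```bash
mkdir -p pics; cat > h.py <<'E'
import numpy as np, cv2
from cell import robot, viewer
def snap(n,f):
    P=viewer.camera_params(n); im=viewer.read_camera(n)
    cv2.imwrite(f'pics/{f}.png',im[:,:,::-1]); np.savez(f'pics/{f}.npz',im=im,K=P['K'],k1=P['k1'],T=P['T']); return im,P
def load(f):
    d=np.load(f'pics/{f}.npz'); return d['im'],d
def ray(P,u,v):
    K=np.array(P['K']);k=float(P['k1']);T=np.array(P['T'])
    d=np.array([(u-K[0,2])/K[0,0],(v-K[1,2])/K[1,1]]);s=d.copy()
    for _ in range(30): s=d/(1+k*(s@s))
    return T[:3,3],T[:3,:3]@np.array([s[0],s[1],1])
def onz(P,u,v,z):
    o,r=ray(P,u,v); return (o+r*(z-o[2])/r[2])[:2]
def proj(P,p):
    K=np.array(P['K']);k=float(P['k1']);T=np.array(P['T'])
    c=T[:3,:3].T@(np.array(p)-T[:3,3]); s=c[:2]/c[2]; s=s*(1+k*(s@s)); return np.array([K[0,0]*s[0]+K[0,2],K[1,1]*s[1]+K[1,2]])
E
python3 - <<'E'
from h import *
print(robot.observe())
a,P=snap('top','t0'); b,Q=snap('scene','s0')
for p in(P,Q): print(p)
c=np.vstack([a]);cv2.imwrite('pics/t0b.png',cv2.resize(a,(800,600))[:,:,::-1]);cv2.imwrite('pics/s0b.png',cv2.resize(b,(800,600))[:,:,::-1])
E
```

```text
{'time': 0.0, 'qpos': array([ 1.04200675e+00,  3.42714306e-01,  1.52502915e+00,  1.94223277e-06,
        1.27538366e+00, -1.46002932e-01]), 'qvel': array([ 0.00219244, -0.00049242, -0.00158008,  0.00033368, -0.00102896,
       -0.0003623 ]), 'joint_efforts': array([ 1.44609068e-03, -4.31259263e+01, -2.44228631e+01,  7.17548607e-02,
        5.58933802e-02, -1.31772795e-04]), 'tool_pos': array([0.19586305, 0.48665587, 0.22604509]), 'tool_rot': array([-3.14007479e+00, -2.25078143e-04,  2.75880527e+00]), 'contact_force': array([-0.22670184, -0.01251612, -0.62963802]), 'torque': array([ 0.03560842, -0.05443246,  0.03496699]), 'grip_force': 0.0, 'opening': 0.09195866047344771}
{'K': array([[351.10210966,   0.        , 256.70681761],
       [  0.        , 351.10210966, 193.66752257],
       [  0.        ,   0.        ,   1.        ]]), 'k1': -0.0035053426379352357, 'T': array([[-0.00150665, -0.9962467 ,  0.08654624,  0.45872957],
       [-0.99961334,  0.00390339,  0.02753059, -0.05014971],
       [-0.02776508, -0.08647129, -0.99586737,  1.26605036],
       [ 0.        ,  0.        ,  0.        ,  1.        ]])}
{'K': array([[480.02457437,   0.        , 258.56894077],
       [  0.        , 480.02457437, 190.47283527],
       [  0.        ,   0.        ,   1.        ]]), 'k1': -0.11544468168248344, 'T': array([[ 0.5884773 , -0.46027712,  0.66471004, -0.30386   ],
       [-0.80847976, -0.32746154,  0.48900861, -0.69941835],
       [-0.0074125 , -0.82517508, -0.56482841,  0.84168604],
       [ 0.        ,  0.        ,  0.        ,  1.        ]])}
```

View pics/t0b.png

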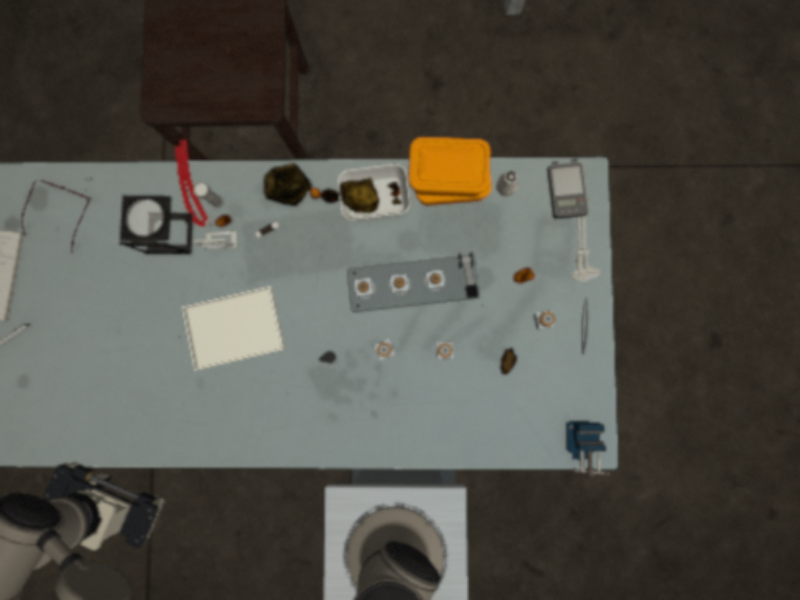

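View pics/s0b.png

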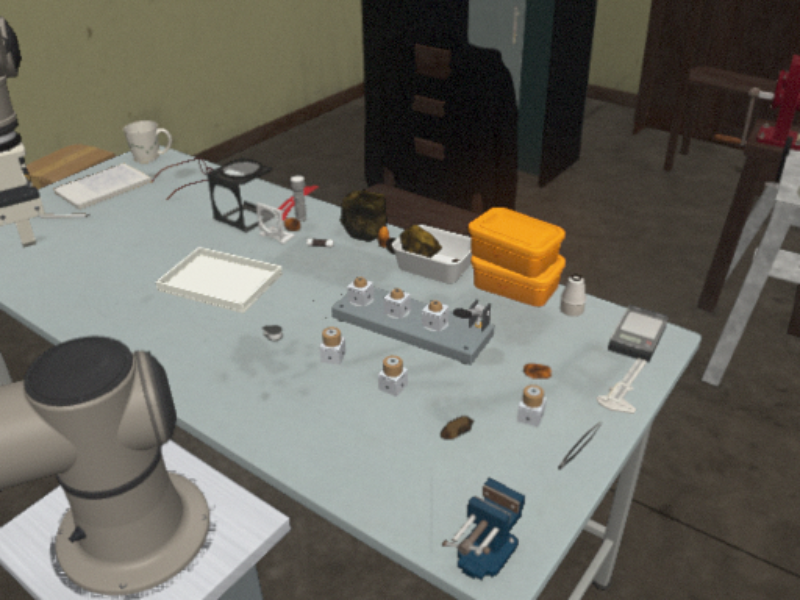

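The scene has three worn heads on the carrier, at 800-px top-view positions (363,287), (400,283) and (435,279). Three fresh heads stand at (384,349), (445,350) and (546,319). The tray is at (233,328) and the lever pad at about (472,291).

```bash
python3 - <<'E'
from h import *
im,P=load('t0'); f=.64
hsv=cv2.cvtColor(im,cv2.COLOR_RGB2HSV)
m=((hsv[...,0]<18)&(hsv[...,1]>60)&(hsv[...,2]>90)).astype(np.uint8)
n,l,s,c=cv2.connectedComponentsWithStats(m)
for i in range(1,n):
    if s[i,4]>5 and 200<c[i][0]<380 and 160<c[i][1]<240: print(c[i]/f,s[i,4],onz(P,*c[i],.056),onz(P,*c[i],.076))
for u,v in [(183,307),(271,288),(283,350),(196,369)]: print('tray',onz(P,u*f,v*f,.022))
for u,v in [(347,267),(353,311),(479,299),(472,253)]: print('car',onz(P,u*f,v*f,.03))
print('pad',onz(P,472*f,291*f,.1))
for n,u,v in [('loupe',328,357),('amb',508,361),('amb2',524,275),('twz',585,326)]: print(n,onz(P,u*f,v*f,.01))
w=viewer.camera_params('wrist'); o=robot.observe()
from scipy.spatial.transform import Rotation as R
Rt=R.from_euler('xyz',o['tool_rot']).as_matrix()
print(w['K'],w['k1'],Rt.T@(w['T'][:3,3]-o['tool_pos']),Rt.T@w['T'][:3,:3], Rt)
print(robot.grip_depth)
E
```

```text
[519.31423611 274.43576389] 36 [ 0.62540557 -0.27835148] [ 0.62265071 -0.2745797 ]
[530.28846154 274.81971154] 26 [ 0.62442252 -0.30246497] [ 0.62168391 -0.29829464]
[435.05208333 277.86458333] 30 [ 0.61872006 -0.09216623] [ 0.6160757  -0.09147177]
[399.21875 282.03125] 32 [ 0.6098007 -0.0125751] [ 0.60730376 -0.01319614]
[363.09267241 286.53017241] 29 [0.60012107 0.06785136] [0.59778412 0.06590101]
[545.9375   318.828125] 40 [ 0.52692379 -0.33447622] [ 0.52579666 -0.32977681]
[383.93554688 348.828125  ] 32 [0.46193034 0.02125464] [0.46187744 0.02007445]
[443.75       350.36764706] 34 [ 0.4583558  -0.11012422] [ 0.45836198 -0.10913294]
tray [0.55865692 0.48659025]
tray [0.6017069  0.28329413]
tray [0.45971059 0.25309132]
tray [0.41685043 0.45190633]
car [0.64817974 0.10739512]
car [0.54749058 0.09304996]
car [ 0.57362144 -0.19171161]
car [ 0.67866081 -0.17730821]
pad [ 0.58429439 -0.16906655]
loupe [0.44361494 0.15209524]
amb [ 0.43410595 -0.25756575]
amb2 [ 0.63037964 -0.29769808]
twz [ 0.51293707 -0.43301318]
[[274.26342096   0.         255.35745864]
 [  0.         274.26342096 191.04047832]
 [  0.           0.           1.        ]] -0.003228592296669519 [ 0.0706186  -0.00020939 -0.15650193] [[ 5.15411437e-04 -9.65162127e-01 -2.61652064e-01]
 [ 9.99999843e-01  5.55433793e-04 -7.90068497e-05]
 [ 2.21584817e-04 -2.61651982e-01  9.65162262e-01]] [[-9.27599353e-01  3.73575909e-01 -6.92392302e-04]
 [ 3.73576504e-01  9.27598575e-01 -1.21639218e-03]
 [ 1.87847298e-04 -1.38698610e-03 -9.99999020e-01]]
-0.0188
```

```bash
cat >> h.py <<'E'
from scipy.spatial.transform import Rotation as R
def rot(yaw): return R.from_euler('xyz',[np.pi,0,yaw]).as_matrix()
def plan(pts,p=None,r=None):
    """chain of targets (x,y,z,yaw) -> per-call tool-axis delta (cm) and turn (deg)"""
    o=robot.observe(); p=np.array(o['tool_pos']) if p is None else p; r=R.from_euler('xyz',o['tool_rot']).as_matrix() if r is None else r
    print('at',o['time'],p.round(4),np.round(o['tool_rot'],4),'open',round(o['opening'],4),'F',np.round(o['contact_force'],1))
    for x,y,z,yaw in pts:
        q=np.array([x,y,z]); rr=rot(yaw); print('d',(r.T@(q-p)*100).round(2),'dr',np.degrees(R.from_matrix(r.T@rr).as_rotvec()).round(1),'rows',(np.linalg.norm(q-p)/.0625).round(1)); p,r=q,rr
CY=.116; TY=np.pi/2+CY
E
python3 -c "
from h import *
plan([(.58,.04,.2,TY)])"
```

```text
at 0.1 [0.1959 0.4867 0.2261] [-3.1402e+00 -2.0000e-04  2.7587e+00] open 0.092 F [ 0.7  0.1 -0.2]
d [-52.32 -27.08   2.64] dr [-0.1  0.  61.4] rows 9.4
```

Emit:
step_arm:
  increments:
    - {"delta_pos": [-5.2, -2.7, 0.3], "dr": [0, 0, 6], "fingers": -0.4}
    - {"delta_pos": [-10.4, -5.4, 0.5], "dr": [0, 0, 12], "fingers": -0.4}
    - {"delta_pos": [-15.6, -8.1, 0.8], "dr": [0, 0, 18], "fingers": -0.4}
    - {"delta_pos": [-20.8, -10.8, 1.0], "dr": [0, 0, 24], "fingers": -0.4}
    - {"delta_pos": [-26, -13.5, 1.3], "dr": [0, 0, 30], "fingers": -0.4}
  newtons: 30

```text
time: 0.72
tool_pos: [0.3877, 0.2631, 0.2136]
tool_rot: [3.142, -0.0, 2.232]
contact_force: [0.8, -0.1, 0.1]
opening: 0.0642
grip_force: 0.0
```

```bash
python3 -c "
from h import *
plan([(.58,.04,.2,TY)])"
```

```text
at 0.725 [0.3877 0.2631 0.2136] [ 3.1415e+00 -1.0000e-04  2.2318e+00] open 0.0642 F [ 0.8 -0.1  0.1]
d [-29.41   1.48   1.35] dr [ 0.  -0.  31.2] rows 4.7
```

Emit:
step_arm:
  increments:
    - {"delta_pos": [-5.9, 0.3, 0.3], "dr": [0, 0, 6.2], "fingers": -0.4}
    - {"delta_pos": [-11.8, 0.6, 0.5], "dr": [0, 0, 12.4], "fingers": -0.4}
    - {"delta_pos": [-17.6, 0.9, 0.8], "dr": [0, 0, 18.7], "fingers": -0.4}
    - {"delta_pos": [-23.5, 1.2, 1.1], "dr": [0, 0, 25], "fingers": -0.4}
    - {"delta_pos": [-29.4, 1.5, 1.4], "dr": [0, 0, 31.2], "fingers": -0.4}

```text
time: 1.35
tool_pos: [0.5808, 0.0408, 0.1992]
tool_rot: [-3.141, -0.0, 1.687]
contact_force: [1.0, 1.0, 0.4]
opening: 0.0641
grip_force: 0.0
```

```bash
python3 -c "
from h import *
a,P=snap('wrist','w0'); cv2.imwrite('pics/w0b.png',cv2.resize(a,(800,600))[:,:,::-1])
plan([])"
```

```text
at 1.4 [0.5848 0.0349 0.1984] [3.1398 0.0034 1.6786] open 0.0644 F [ 2.  -5.5  0.2]
```

View pics/w0b.png

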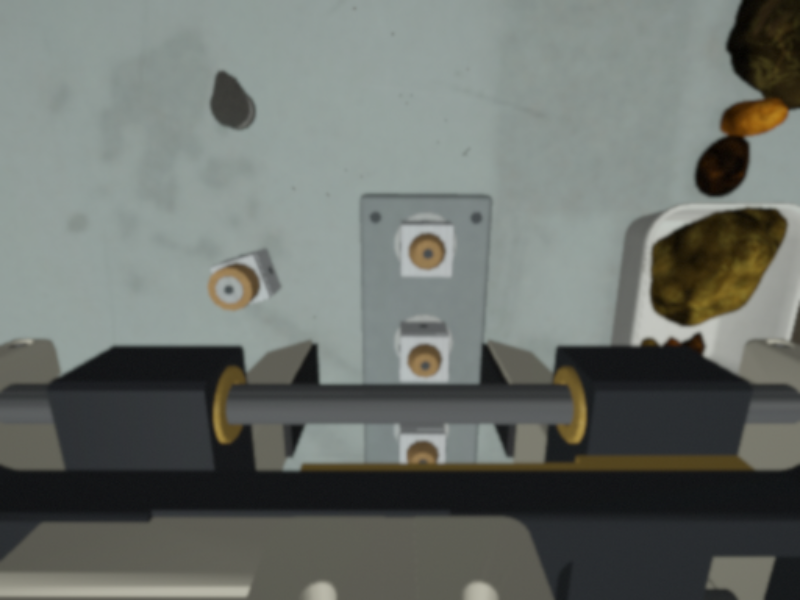

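The wrist view shows worn0 at (427,251), worn1 at (425,359), worn2 at (423,455), a fresh head at (232,288), and the carrier's end edge from (362,195) to (491,196).

```bash
python3 - <<'E'
from h import *
im,P=load('w0'); f=.64
for u,v in [(362,195),(491,196),(363,460),(478,462)]: print('car',onz(P,u*f,v*f,.03))
for u,v in [(400,225),(452,225),(452,277),(400,277)]: print('hub0',onz(P,u*f,v*f,.065))
hsv=cv2.cvtColor(im,cv2.COLOR_RGB2HSV)
m=((hsv[...,0]<20)&(hsv[...,1]>60)&(hsv[...,2]>80)).astype(np.uint8)
n,l,s,c=cv2.connectedComponentsWithStats(m)
for i in range(1,n):
    if s[i,4]>80: print(c[i]/f,s[i],onz(P,*c[i],.056),onz(P,*c[i],.073))
plan([])
E
```

```text
car [0.54602028 0.09836826]
car [0.64087768 0.10875727]
car [ 0.56810053 -0.12677453]
car [ 0.6686833  -0.11699809]
hub0 [0.57605854 0.08311849]
hub0 [0.61075621 0.08718475]
hub0 [0.61605212 0.05184952]
hub0 [0.58023173 0.04764961]
[760.78656082 117.34682469] [471  63  34  25 559] [0.80151282 0.17871288] [0.78852169 0.17484702]
[426.07865767 250.81232244] [262 150  22  22 352] [0.5964961  0.06654487] [0.59513091 0.06903975]
[234.8244382  284.71558989] [133 169  32  29 445] [0.46316258 0.02624804] [0.46935837 0.03102804]
[423.98592715 359.80442881] [262 221  20  20 302] [ 0.60589537 -0.01557767] [ 0.60399718 -0.00842585]
[421.50735294 453.18156109] [261 283  19  14 221] [ 0.61455623 -0.09603333] [ 0.6121669  -0.08431909]
at 1.4 [0.5848 0.0349 0.1984] [3.1398 0.0034 1.6786] open 0.0644 F [ 2.  -5.5  0.2]
```

Emit:
step_arm:
  increments:
    - {"delta_pos": [2.0, 1.5, 3], "dr": [0, 0, 0], "fingers": -0.4}
    - {"delta_pos": [2.55, 1.9, 7], "dr": [0, 0, 0], "fingers": -0.4}
    - {"delta_pos": [2.55, 1.9, 11.5], "dr": [0, 0, 0], "fingers": -0.4}
    - {"delta_pos": [2.55, 1.9, 15], "dr": [0, 0, 0], "fingers": -0.4}
    - {"delta_pos": [2.55, 1.9, 16.6], "dr": [0, 0, 0], "fingers": -0.4}
  newtons: 50

```text
time: 2.02
tool_pos: [0.5942, 0.0703, 0.0314]
tool_rot: [-3.138, -0.001, 1.691]
contact_force: [0.3, -0.3, 0.2]
opening: 0.0639
grip_force: 0.0
```

Emit:
step_arm:
  increments:
    - {"delta_pos": [0, 0, 0], "dr": [0, 0, 0], "fingers": -0.4}
    - {"delta_pos": [0, 0, 0], "dr": [0, 0, 0], "fingers": 1}
    - {"delta_pos": [0, 0, 0], "dr": [0, 0, 0], "fingers": 1}
    - {"delta_pos": [0, 0, 0], "dr": [0, 0, 0], "fingers": 1}
    - {"delta_pos": [0, 0, 0], "dr": [0, 0, 0], "fingers": 1}
  newtons: 50

```text
time: 2.65
tool_pos: [0.5961, 0.0701, 0.0344]
tool_rot: [3.14, 0.0, 1.691]
contact_force: [-0.2, 0.4, 4.0]
opening: 0.036
grip_force: 50.0
```

Emit:
step_arm:
  increments:
    - {"delta_pos": [0, 0, -0.8], "dr": [0, 0, 0], "fingers": 1}
    - {"delta_pos": [0, 0, -1.8], "dr": [0, 0, 0], "fingers": 1}
    - {"delta_pos": [0, 0, -3.5], "dr": [0, 0, 0], "fingers": 1}
    - {"delta_pos": [0, 0, -6.5], "dr": [0, 0, 0], "fingers": 1}
    - {"delta_pos": [0, 0, -9.6], "dr": [0, 0, 0], "fingers": 1}

```text
time: 3.28
tool_pos: [0.5951, 0.07, 0.1313]
tool_rot: [-3.14, -0.0, 1.691]
contact_force: [-0.7, 0.1, -0.7]
opening: 0.0355
grip_force: 50.0
```

```bash
python3 - <<'E'
from h import *
T=np.pi/2+.209
S=[(.6147,-.0895),(.6055,-.0105)]
plan([(.521,.310,.13,T),(.521,.310,.014,T),(.521,.310,.13,T),(*S[1],.13,TY),(*S[1],.034,TY),(*S[1],.13,TY),(.509,.369,.13,T),(.509,.369,.014,T),(.509,.369,.13,T),(*S[0],.15,TY),(*S[0],.034,TY),(*S[0],.15,TY),(.497,.428,.13,T)],r=rot(TY))
E
```

```text
at 3.275 [0.5951 0.07   0.1313] [-3.1404e+00 -1.0000e-04  1.6907e+00] open 0.0355 F [-0.7  0.1 -0.7]
d [24.69 -4.58  0.13] dr [-0.   0.  -5.3] rows 4.0
d [ 0.  -0.  11.6] dr [0. 0. 0.] rows 1.9
d [  0.    0.  -11.6] dr [0. 0. 0.] rows 1.9
d [-33.11   1.62   0.  ] dr [ 0.  -0.   5.3] rows 5.3
d [ 0.  -0.   9.6] dr [0. 0. 0.] rows 1.5
d [ 0.   0.  -9.6] dr [0. 0. 0.] rows 1.5
d [38.81 -5.19 -0.  ] dr [-0.   0.  -5.3] rows 6.3
d [ 0.  -0.  11.6] dr [0. 0. 0.] rows 1.9
d [  0.    0.  -11.6] dr [0. 0. 0.] rows 1.9
d [-47.05   0.83  -2.  ] dr [ 0.  -0.   5.3] rows 7.5
d [ 0.  -0.  11.6] dr [0. 0. 0.] rows 1.9
d [  0.    0.  -11.6] dr [0. 0. 0.] rows 1.9
d [52.76 -5.7   2.  ] dr [-0.   0.  -5.3] rows 8.5
```

Emit:
step_arm:
  increments:
    - {"delta_pos": [5.5, -1, 0], "dr": [0, 0, -1.5], "fingers": 1}
    - {"delta_pos": [11.5, -2.1, 0], "dr": [0, 0, -3], "fingers": 1}
    - {"delta_pos": [17.5, -3.2, 0], "dr": [0, 0, -4.5], "fingers": 1}
    - {"delta_pos": [22.5, -4.2, 0], "dr": [0, 0, -5.3], "fingers": 1}
    - {"delta_pos": [24.7, -4.6, 0], "dr": [0, 0, -5.3], "fingers": 1}

```text
time: 3.9
tool_pos: [0.5189, 0.3121, 0.1306]
tool_rot: [-3.141, -0.0, 1.786]
contact_force: [-0.4, -0.1, -0.9]
opening: 0.0357
grip_force: 50.0
```

Emit:
step_arm:
  increments:
    - {"delta_pos": [0, 0, 3], "dr": [0, 0, 0], "fingers": 1}
    - {"delta_pos": [0, 0, 7], "dr": [0, 0, 0], "fingers": 1}
    - {"delta_pos": [0, 0, 10], "dr": [0, 0, 0], "fingers": 1}
    - {"delta_pos": [0, 0, 11.6], "dr": [0, 0, 0], "fingers": 1}
    - {"delta_pos": [0, 0, 11.6], "dr": [0, 0, 0], "fingers": 1}

```text
time: 4.53
tool_pos: [0.5203, 0.3092, 0.0132]
tool_rot: [-3.14, 0.0, 1.783]
contact_force: [-0.4, 0.0, -1.1]
opening: 0.0357
grip_force: 50.0
```

```bash
python3 - <<'E'
from h import *
a,P=snap('wrist','w1'); cv2.imwrite('pics/w1b.png',cv2.resize(a,(640,480))[:,:,::-1]); plan([])
E
```

```text
at 4.575 [0.521  0.3096 0.0143] [ 3.1412 -0.      1.7827] open 0.0355 F [ 0.6  0.5 -1.2]
```

View pics/w1b.png

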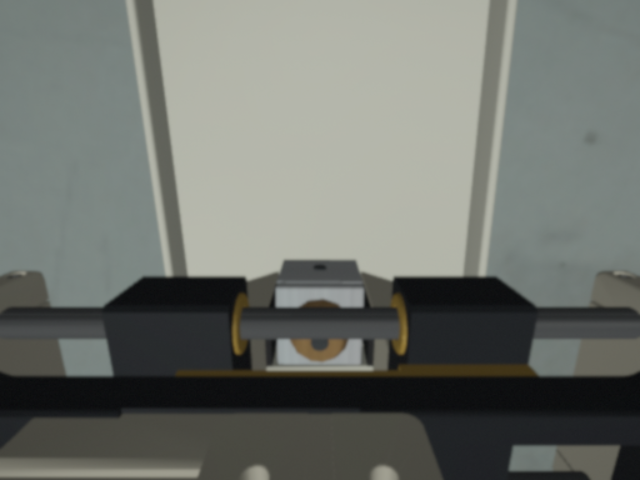

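The head is held in the tray, clear of the walls. Releasing it and going for worn1.

Emit:
step_arm:
  increments:
    - {"delta_pos": [0, 0, 0], "dr": [0, 0, 0], "fingers": -0.4}
    - {"delta_pos": [0, 0, 0], "dr": [0, 0, 0], "fingers": -0.4}
    - {"delta_pos": [0, 0, -3], "dr": [0, 0, 0], "fingers": -0.4}
    - {"delta_pos": [0, 0, -7.5], "dr": [0, 0, 0], "fingers": -0.4}
    - {"delta_pos": [0, 0, -11.6], "dr": [0, 0, 0], "fingers": -0.4}

```text
time: 5.2
tool_pos: [0.5208, 0.3099, 0.132]
tool_rot: [3.14, -0.0, 1.783]
contact_force: [-0.4, 0.4, 0.1]
opening: 0.0643
grip_force: 0.0
```

Emit:
step_arm:
  increments:
    - {"delta_pos": [-6, 0.3, 0], "dr": [0, 0, 1], "fingers": -0.4}
    - {"delta_pos": [-12, 0.6, 0], "dr": [0, 0, 2], "fingers": -0.4}
    - {"delta_pos": [-18, 0.9, 0], "dr": [0, 0, 3], "fingers": -0.4}
    - {"delta_pos": [-24, 1.2, 0], "dr": [0, 0, 4], "fingers": -0.4}
    - {"delta_pos": [-29, 1.4, 0], "dr": [0, 0, 5.3], "fingers": -0.4}

```text
time: 5.82
tool_pos: [0.596, 0.0269, 0.1307]
tool_rot: [3.14, 0.0, 1.689]
contact_force: [0.8, -0.2, -0.4]
opening: 0.0641
grip_force: 0.0
```

```bash
python3 - <<'E'
from h import *
plan([(.6055,-.0105,.13,TY)])
E
```

```text
at 5.825 [0.596  0.0269 0.1307] [3.1398e+00 4.0000e-04 1.6892e+00] open 0.0641 F [ 0.8 -0.2 -0.4]
d [-3.83  0.5   0.08] dr [0.1 0.  0.1] rows 0.6
```

Emit:
step_arm:
  increments:
    - {"delta_pos": [-3.0, 0.3, 0], "dr": [0, 0, 0], "fingers": -0.4}
    - {"delta_pos": [-4.0, 0.35, 3], "dr": [0, 0, 0], "fingers": -0.4}
    - {"delta_pos": [-4.0, 0.35, 6.5], "dr": [0, 0, 0], "fingers": -0.4}
    - {"delta_pos": [-4.0, 0.35, 9.6], "dr": [0, 0, 0], "fingers": -0.4}
    - {"delta_pos": [-4.0, 0.35, 9.6], "dr": [0, 0, 0], "fingers": -0.4}

```text
time: 6.45
tool_pos: [0.6031, -0.01, 0.033]
tool_rot: [-3.14, -0.001, 1.691]
contact_force: [0.2, -0.9, 0.4]
opening: 0.064
grip_force: 0.0
```

Emit:
step_arm:
  increments:
    - {"delta_pos": [0, 0, 0], "dr": [0, 0, 0], "fingers": 1}
    - {"delta_pos": [0, 0, 0], "dr": [0, 0, 0], "fingers": 1}
    - {"delta_pos": [0, 0, 0], "dr": [0, 0, 0], "fingers": 1}
    - {"delta_pos": [0, 0, 0], "dr": [0, 0, 0], "fingers": 1}
    - {"delta_pos": [0, 0, 0], "dr": [0, 0, 0], "fingers": 1}
  newtons: 50

```text
time: 7.08
tool_pos: [0.605, -0.01, 0.0346]
tool_rot: [3.138, 0.0, 1.691]
contact_force: [3.7, 1.4, 3.1]
opening: 0.0359
grip_force: 50.0
```

Emit:
step_arm:
  increments:
    - {"delta_pos": [0, 0, -0.8], "dr": [0, 0, 0], "fingers": 1}
    - {"delta_pos": [0, 0, -1.8], "dr": [0, 0, 0], "fingers": 1}
    - {"delta_pos": [0, 0, -3.5], "dr": [0, 0, 0], "fingers": 1}
    - {"delta_pos": [0, 0, -6.5], "dr": [0, 0, 0], "fingers": 1}
    - {"delta_pos": [0, 0, -9.6], "dr": [0, 0, 0], "fingers": 1}

```text
time: 7.7
tool_pos: [0.6022, -0.0101, 0.13]
tool_rot: [-3.138, -0.001, 1.691]
contact_force: [-0.5, -0.1, -0.5]
opening: 0.0356
grip_force: 50.0
```

Emit:
step_arm:
  increments:
    - {"delta_pos": [5.5, -0.7, 0], "dr": [0, 0, -1], "fingers": 1}
    - {"delta_pos": [11.5, -1.5, 0], "dr": [0, 0, -2], "fingers": 1}
    - {"delta_pos": [17.5, -2.3, 0], "dr": [0, 0, -3], "fingers": 1}
    - {"delta_pos": [23.5, -3.1, 0], "dr": [0, 0, -4], "fingers": 1}
    - {"delta_pos": [29.5, -3.9, 0], "dr": [0, 0, -5.3], "fingers": 1}

```text
time: 8.32
tool_pos: [0.528, 0.2794, 0.1296]
tool_rot: [-3.139, 0.001, 1.784]
contact_force: [1.7, 0.3, -2.3]
opening: 0.0357
grip_force: 50.0
```

```bash
python3 - <<'E'
from h import *
plan([(.509,.369,.13,np.pi/2+.209)])
E
```

```text
at 8.325 [0.528  0.2794 0.1296] [-3.1394e+00  7.0000e-04  1.7837e+00] open 0.0357 F [ 1.7  0.3 -2.3]
d [ 9.16  0.04 -0.04] dr [-0.1  0.   0.2] rows 1.5
```

Emit:
step_arm:
  increments:
    - {"delta_pos": [5, 0, 0], "dr": [0, 0, 0], "fingers": 1}
    - {"delta_pos": [9.2, 0, 1], "dr": [0, 0, 0], "fingers": 1}
    - {"delta_pos": [9.2, 0, 6], "dr": [0, 0, 0], "fingers": 1}
    - {"delta_pos": [9.2, 0, 10], "dr": [0, 0, 0], "fingers": 1}
    - {"delta_pos": [9.2, 0, 11.6], "dr": [0, 0, 0], "fingers": 1}

```text
time: 8.95
tool_pos: [0.508, 0.3669, 0.011]
tool_rot: [-3.136, 0.002, 1.784]
contact_force: [0.5, 0.7, -1.6]
opening: 0.0358
grip_force: 50.0
```

Emit:
step_arm:
  increments:
    - {"delta_pos": [0, 0, 0], "dr": [0, 0, 0], "fingers": -0.4}
    - {"delta_pos": [0, 0, 0], "dr": [0, 0, 0], "fingers": -0.4}
    - {"delta_pos": [0, 0, -3], "dr": [0, 0, 0], "fingers": -0.4}
    - {"delta_pos": [0, 0, -8], "dr": [0, 0, 0], "fingers": -0.4}
    - {"delta_pos": [0, 0, -13.6], "dr": [0, 0, 0], "fingers": -0.4}

```text
time: 9.57
tool_pos: [0.5104, 0.368, 0.1529]
tool_rot: [3.14, -0.001, 1.783]
contact_force: [-0.1, 0.3, -0.7]
opening: 0.0642
grip_force: 0.0
```

```bash
python3 - <<'E'
from h import *
plan([(.56,.13,.15,np.pi/2+.16),(.6147,-.0895,.15,TY)])
E
```

```text
at 9.575 [0.5104 0.368  0.1529] [ 3.1398e+00 -6.0000e-04  1.7829e+00] open 0.0642 F [-0.1  0.3 -0.7]
d [-24.31  -0.17   0.28] dr [ 0.1 -0.   3. ] rows 3.9
d [-22.54   1.9    0.  ] dr [ 0.  -0.   2.5] rows 3.6
```

Emit:
step_arm:
  increments:
    - {"delta_pos": [-5, 0, 0.3], "dr": [0, 0, 0.6], "fingers": -0.4}
    - {"delta_pos": [-10, 0, 0.3], "dr": [0, 0, 1.2], "fingers": -0.4}
    - {"delta_pos": [-15, -0.1, 0.3], "dr": [0, 0, 1.8], "fingers": -0.4}
    - {"delta_pos": [-20, -0.1, 0.3], "dr": [0, 0, 2.4], "fingers": -0.4}
    - {"delta_pos": [-24.3, -0.2, 0.3], "dr": [0, 0, 3], "fingers": -0.4}

```text
time: 10.2
tool_pos: [0.5606, 0.1283, 0.1491]
tool_rot: [3.137, 0.0, 1.73]
contact_force: [1.4, -0.0, -0.4]
opening: 0.0641
grip_force: 0.0
```

Emit:
step_arm:
  increments:
    - {"delta_pos": [-5, 0.4, 0], "dr": [0, 0, 0.6], "fingers": -0.4}
    - {"delta_pos": [-10.5, 0.9, 0], "dr": [0, 0, 1.2], "fingers": -0.4}
    - {"delta_pos": [-16, 1.4, 0], "dr": [0, 0, 1.8], "fingers": -0.4}
    - {"delta_pos": [-21, 1.8, 0], "dr": [0, 0, 2.5], "fingers": -0.4}
    - {"delta_pos": [-22.5, 1.9, 0], "dr": [0, 0, 2.5], "fingers": -0.4}

```text
time: 10.82
tool_pos: [0.615, -0.0923, 0.1487]
tool_rot: [3.138, 0.002, 1.684]
contact_force: [0.0, 0.4, 0.1]
opening: 0.0643
grip_force: 0.0
```

```bash
python3 - <<'E'
from h import *
a,P=snap('wrist','w2'); cv2.imwrite('pics/w2b.png',cv2.resize(a,(640,480))[:,:,::-1])
plan([(.6147,-.0895,.034,TY)])
E
```

```text
at 10.875 [ 0.615  -0.0926  0.1484] [3.1385e+00 1.9000e-03 1.6839e+00] open 0.0642 F [ 0.  -2.3  0.4]
d [ 0.33 -0.03 11.44] dr [ 0.2  0.1 -0.2] rows 1.8
```

View pics/w2b.png

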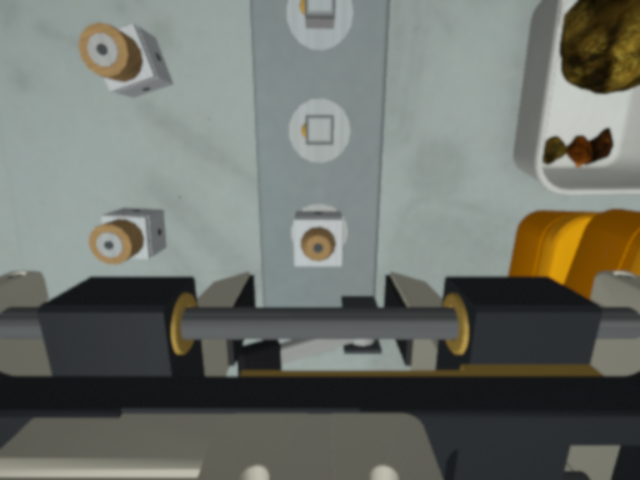

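Drives 0 and 1 are now empty, with tops at about (320,5) and (320,130). Worn2 is at (318,240) between the fingers, and the fresh heads are at (103,50) and (113,242).

Emit:
step_arm:
  increments:
    - {"delta_pos": [0.15, 0, 3], "dr": [0, 0, 0], "fingers": -0.4}
    - {"delta_pos": [0.15, 0, 7], "dr": [0, 0, 0], "fingers": -0.4}
    - {"delta_pos": [0.15, 0, 10], "dr": [0, 0, 0], "fingers": -0.4}
    - {"delta_pos": [0.15, 0, 11.5], "dr": [0, 0, 0], "fingers": -0.4}
    - {"delta_pos": [0.15, 0, 11.5], "dr": [0, 0, 0], "fingers": 1}

```text
time: 11.5
tool_pos: [0.6143, -0.0866, 0.0322]
tool_rot: [3.141, -0.0, 1.688]
contact_force: [0.5, 1.1, 0.6]
opening: 0.0584
grip_force: 0.0
```

Emit:
step_arm:
  increments:
    - {"delta_pos": [0, 0, 0], "dr": [0, 0, 0], "fingers": 1}
    - {"delta_pos": [0, 0, 0], "dr": [0, 0, 0], "fingers": 1}
    - {"delta_pos": [0, 0, 0], "dr": [0, 0, 0], "fingers": 1}
    - {"delta_pos": [0, 0, 0], "dr": [0, 0, 0], "fingers": 1}
    - {"delta_pos": [0, 0, -0.6], "dr": [0, 0, 0], "fingers": 1}

```text
time: 12.12
tool_pos: [0.6134, -0.0872, 0.0367]
tool_rot: [-3.14, -0.001, 1.687]
contact_force: [2.5, -0.1, -10.6]
opening: 0.036
grip_force: 50.0
```

Emit:
step_arm:
  increments:
    - {"delta_pos": [0, 0, -0.8], "dr": [0, 0, 0], "fingers": 1}
    - {"delta_pos": [0, 0, -1.8], "dr": [0, 0, 0], "fingers": 1}
    - {"delta_pos": [0, 0, -4], "dr": [0, 0, 0], "fingers": 1}
    - {"delta_pos": [0, 0, -7.5], "dr": [0, 0, 0], "fingers": 1}
    - {"delta_pos": [0, 0, -11], "dr": [0, 0, 0], "fingers": 1}

```text
time: 12.75
tool_pos: [0.6139, -0.0876, 0.15]
tool_rot: [3.141, 0.0, 1.687]
contact_force: [-0.2, 0.3, -1.2]
opening: 0.0355
grip_force: 50.0
```

```bash
python3 - <<'E'
from h import *
im,P=load('w2')
a=cv2.resize(im[0:96,48:148],(400,384),interpolation=cv2.INTER_CUBIC);b=cv2.resize(im[150:246,48:148],(400,384),interpolation=cv2.INTER_CUBIC)
cv2.imwrite('pics/w2c.png',np.hstack([a,b])[:,:,::-1])
for u,v in [(320,130),(320,5)]: print('drive',onz(P,u*.8,v*.8,.057))
plan([(.56,.17,.15,np.pi/2+.16),(.497,.428,.15,np.pi/2+.209)])
E
```

```text
drive [ 0.60637527 -0.01217067]
drive [0.59778719 0.06291868]
at 12.75 [ 0.6139 -0.0876  0.15  ] [3.1407e+00 5.0000e-04 1.6871e+00] open 0.0355 F [-0.2  0.3 -1.2]
d [ 2.621e+01 -2.370e+00 -2.000e-02] dr [ 0.1  0.  -2.5] rows 4.2
d [26.47 -2.11 -0.  ] dr [ 0.   0.  -2.8] rows 4.2
```

View pics/w2c.png

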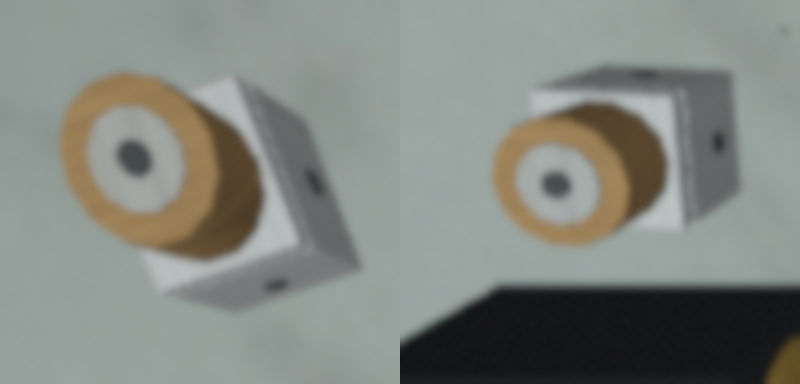

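Crop: fresh A is turned by about 20° relative to the tool and its drum top is at crop (134,158). Fresh B is nearly aligned and its drum top is at crop (556,185).

Emit:
step_arm:
  increments:
    - {"delta_pos": [5, -0.4, 0], "dr": [0, 0, -0.5], "fingers": 1}
    - {"delta_pos": [11, -1, 0], "dr": [0, 0, -1], "fingers": 1}
    - {"delta_pos": [17, -1.5, 0], "dr": [0, 0, -1.5], "fingers": 1}
    - {"delta_pos": [22, -2, 0], "dr": [0, 0, -2], "fingers": 1}
    - {"delta_pos": [26.2, -2.4, 0], "dr": [0, 0, -2.5], "fingers": 1}

```text
time: 13.38
tool_pos: [0.5592, 0.1719, 0.1492]
tool_rot: [3.14, -0.0, 1.732]
contact_force: [-0.3, -0.4, -0.8]
opening: 0.0355
grip_force: 50.0
```

Emit:
step_arm:
  increments:
    - {"delta_pos": [5.5, -0.4, 0], "dr": [0, 0, -0.5], "fingers": 1}
    - {"delta_pos": [11.5, -0.9, 0], "dr": [0, 0, -1], "fingers": 1}
    - {"delta_pos": [17.5, -1.4, 0], "dr": [0, 0, -1.5], "fingers": 1}
    - {"delta_pos": [23, -1.8, 0], "dr": [0, 0, -2], "fingers": 1}
    - {"delta_pos": [26.5, -2.1, 0], "dr": [0, 0, -2.8], "fingers": 1}

```text
time: 14.0
tool_pos: [0.4957, 0.4309, 0.1491]
tool_rot: [3.14, -0.001, 1.782]
contact_force: [-0.5, -0.3, -1.4]
opening: 0.0357
grip_force: 50.0
```

```bash
python3 - <<'E'
from h import *
im,P=load('w2')
for nm,v0,top,drum in [('A',0,[(238,76),(303,248),(163,290)],(134,158)),('B',150,[(135,90),(278,95),(285,228)],(155,185))]:
    q=[onz(P,48+x/4,v0+y/4,.035) for x,y in top]
    for a,b in zip(q,q[1:]): print(nm,'edge',np.linalg.norm(b-a).round(4),'ang',np.degrees(np.arctan2(*(b-a)[::-1])).round(1))
    print('centre',((q[0]+q[2])/2).round(4),'drum',onz(P,48+drum[0]/4,v0+drum[1]/4,.056).round(4))
plan([(.497,.428,.015,np.pi/2+.209)])
E
```

```text
A edge 0.0359 ang -67.5
A edge 0.0342 ang -158.6
centre [0.4606 0.0216] drum [0.4588 0.0219]
B edge 0.0357 ang 4.4
B edge 0.0352 ang -88.1
centre [ 0.4587 -0.1122] drum [ 0.4568 -0.1129]
at 14.0 [0.4957 0.4309 0.1491] [ 3.1401e+00 -8.0000e-04  1.7821e+00] open 0.0357 F [-0.5 -0.3 -1.4]
d [-0.32  0.05 13.41] dr [ 0.1 -0.   0.1] rows 2.1
```

Emit:
step_arm:
  increments:
    - {"delta_pos": [-0.3, 0, 5], "dr": [0, 0, 0], "fingers": 1}
    - {"delta_pos": [-0.3, 0, 10], "dr": [0, 0, 0], "fingers": 1}
    - {"delta_pos": [-0.3, 0, 13.4], "dr": [0, 0, 0], "fingers": 1}
    - {"delta_pos": [-0.3, 0, 13.4], "dr": [0, 0, 0], "fingers": 1}
    - {"delta_pos": [-0.3, 0, 13.4], "dr": [0, 0, 0], "fingers": -0.4}

```text
time: 14.62
tool_pos: [0.4987, 0.4261, 0.0162]
tool_rot: [3.138, -0.001, 1.78]
contact_force: [0.5, 0.2, 0.7]
opening: 0.0416
grip_force: 0.0
```

Emit:
step_arm:
  increments:
    - {"delta_pos": [0, 0, 0], "dr": [0, 0, 0], "fingers": -0.4}
    - {"delta_pos": [0, 0, -2], "dr": [0, 0, 0], "fingers": -0.4}
    - {"delta_pos": [0, 0, -6], "dr": [0, 0, 0], "fingers": -0.4}
    - {"delta_pos": [0, 0, -11], "dr": [0, 0, 0], "fingers": -0.4}
    - {"delta_pos": [0, 0, -15.5], "dr": [0, 0, 0], "fingers": -0.4}

```text
time: 15.25
tool_pos: [0.4977, 0.4256, 0.1733]
tool_rot: [3.138, -0.001, 1.78]
contact_force: [0.2, 0.6, -0.0]
opening: 0.0643
grip_force: 0.0
```

```bash
python3 - <<'E'
from h import *
plan([(.55,.22,.17,np.pi/2+.16),(.605,-.015,.17,TY)])
E
```

```text
at 15.25 [0.4977 0.4256 0.1733] [ 3.1381e+00 -1.5000e-03  1.7797e+00] open 0.0643 F [ 0.2  0.6 -0. ]
d [-21.2    0.86   0.3 ] dr [ 0.2 -0.1  2.8] rows 3.4
d [-24.08   1.69   0.  ] dr [ 0.  -0.   2.5] rows 3.9
```

Emit:
step_arm:
  increments:
    - {"delta_pos": [-4, 0.2, 0.3], "dr": [0, 0, 0.5], "fingers": -0.4}
    - {"delta_pos": [-8.5, 0.3, 0.3], "dr": [0, 0, 1], "fingers": -0.4}
    - {"delta_pos": [-13, 0.5, 0.3], "dr": [0, 0, 1.5], "fingers": -0.4}
    - {"delta_pos": [-17, 0.7, 0.3], "dr": [0, 0, 2], "fingers": -0.4}
    - {"delta_pos": [-21.2, 0.9, 0.3], "dr": [0, 0, 2.8], "fingers": -0.4}

```text
time: 15.88
tool_pos: [0.5507, 0.2187, 0.1683]
tool_rot: [3.138, -0.0, 1.731]
contact_force: [0.6, 0.4, 1.5]
opening: 0.0644
grip_force: 0.0
```

Emit:
step_arm:
  increments:
    - {"delta_pos": [-6, 0.4, 0], "dr": [0, 0, 0.6], "fingers": -0.4}
    - {"delta_pos": [-12, 0.8, 0], "dr": [0, 0, 1.2], "fingers": -0.4}
    - {"delta_pos": [-18, 1.2, 0], "dr": [0, 0, 1.8], "fingers": -0.4}
    - {"delta_pos": [-24.1, 1.7, 0], "dr": [0, 0, 2.5], "fingers": -0.4}
    - {"delta_pos": [-24.1, 1.7, 0], "dr": [0, 0, 2.5], "fingers": -0.4}

```text
time: 16.5
tool_pos: [0.6064, -0.02, 0.1679]
tool_rot: [3.138, 0.002, 1.681]
contact_force: [-0.3, 1.3, -0.1]
opening: 0.0644
grip_force: 0.0
```

```bash
python3 - <<'E'
from h import *
a,P=snap('wrist','w3')
u0=int(256);c=a[60:250,150:400]; cv2.imwrite('pics/w3c.png',cv2.resize(c,(750,570),interpolation=cv2.INTER_CUBIC)[:,:,::-1]); plan([])
E
```

```text
at 16.55 [ 0.6058 -0.0175  0.1676] [3.1391e+00 5.0000e-04 1.6834e+00] open 0.0642 F [-0.8  0.5 -0.3]
```

View pics/w3c.png

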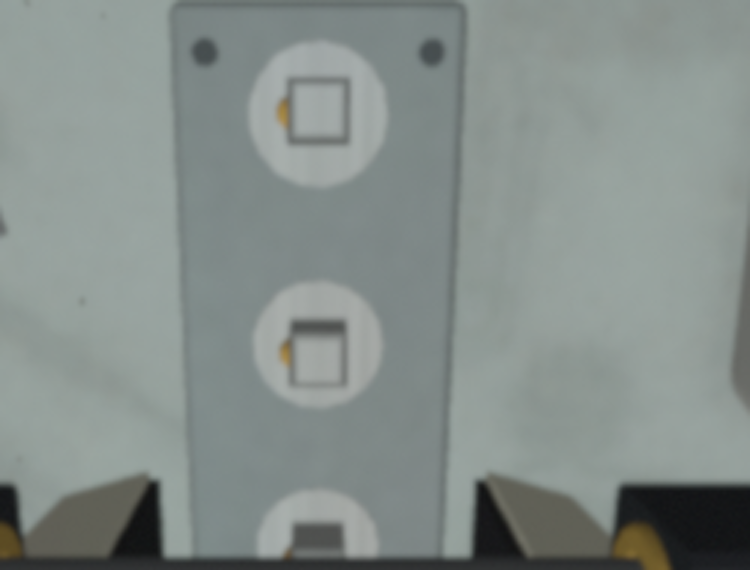

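Crop: the drive tops are at (319,111) and (318.5,360). Their foot discs are at (318,113.5) and (317,344.5).

```bash
python3 - <<'E'
from h import *
im,P=load('w3')
g=lambda x,y,z: onz(P,150+x/3-.33,60+y/3-.33,z).round(4)
print('top0',g(319,111.5,.052),'disc0',g(318,113.5,.03)); print('top1',g(318.5,360,.052),'disc1',g(317,344.5,.03))
A=(.460,.0218,np.pi/2+.384)
plan([(A[0],A[1],.15,A[2]),(A[0],A[1],.006,A[2]),(.597,.0665,.15,TY)],p=np.array([.605,-.016,.169]),r=rot(TY))
E
```

```text
top0 [0.5972 0.0676] disc0 [0.5969 0.0683]
top1 [ 0.6059 -0.0119] disc1 [ 0.6054 -0.0112]
at 16.55 [ 0.605 -0.016  0.169] [3.1391e+00 5.0000e-04 1.6834e+00] open 0.0642 F [-0.8  0.5 -0.3]
d [  5.43 -13.97   1.9 ] dr [  0.    0.  -15.4] rows 2.4
d [ 0.  -0.  14.4] dr [0. 0. 0.] rows 2.3
d [ -0.99  14.38 -14.4 ] dr [-0.  -0.  15.4] rows 3.3
```

Emit:
step_arm:
  increments:
    - {"delta_pos": [1.5, -4, 0.5], "dr": [0, 0, -5], "fingers": -0.4}
    - {"delta_pos": [3.5, -9, 1.2], "dr": [0, 0, -11], "fingers": -0.4}
    - {"delta_pos": [5.4, -14, 1.9], "dr": [0, 0, -15.4], "fingers": -0.4}
    - {"delta_pos": [5.4, -14, 1.9], "dr": [0, 0, -15.4], "fingers": -0.4}
    - {"delta_pos": [5.4, -14, 1.9], "dr": [0, 0, -15.4], "fingers": -0.4}
  newtons: 35

```text
time: 17.18
tool_pos: [0.4611, 0.0228, 0.1483]
tool_rot: [3.138, 0.002, 1.957]
contact_force: [-0.2, 0.2, -0.5]
opening: 0.0644
grip_force: 0.0
```

```bash
cat >> h.py <<'E'
def drums(f,z=.056):
    im,P=load(f); hsv=cv2.cvtColor(im,cv2.COLOR_RGB2HSV)
    m=((hsv[...,0]<20)&(hsv[...,1]>60)&(hsv[...,2]>120)).astype(np.uint8)
    m=cv2.morphologyEx(m,cv2.MORPH_OPEN,np.ones((2,2),np.uint8))
    n,l,s,c=cv2.connectedComponentsWithStats(m)
    for i in range(1,n):
        if s[i,4]>80: b=s[i]; print('px',c[i].round(1),'box',b,'c',onz(P,*c[i],z).round(4),'boxc',onz(P,b[0]+b[2]/2-.5,b[1]+b[3]/2-.5,z).round(4))
E
python3 - <<'E'
from h import *
snap('wrist','w4'); plan([(.46,.0218,.006,np.pi/2+.384)]); drums('w4')
E
```

```text
at 17.225 [0.4617 0.0224 0.1481] [3.1382e+00 1.6000e-03 1.9566e+00] open 0.0644 F [ 0.1 -1.2 -0.5]
d [ 0.03 -0.23 14.21] dr [0.2 0.1 0.1] rows 2.3
px [253.6 192.6] box [237 178  34  32 483] c [0.4591 0.0232] boxc [0.4593 0.0224]
```

Emit:
step_arm:
  increments:
    - {"delta_pos": [0, -0.1, 4], "dr": [0, 0, 0], "fingers": -0.4}
    - {"delta_pos": [0, -0.1, 9], "dr": [0, 0, 0], "fingers": -0.4}
    - {"delta_pos": [0, -0.1, 13], "dr": [0, 0, 0], "fingers": -0.4}
    - {"delta_pos": [0, -0.1, 14.3], "dr": [0, 0, 0], "fingers": -0.4}
    - {"delta_pos": [0, -0.1, 14.3], "dr": [0, 0, 0], "fingers": -0.4}

```text
time: 17.85
tool_pos: [0.4598, 0.0216, 0.0037]
tool_rot: [-3.141, -0.0, 1.956]
contact_force: [0.2, 0.7, 0.4]
opening: 0.0644
grip_force: 0.0
```

Emit:
step_arm:
  increments:
    - {"delta_pos": [0, 0, 0], "dr": [0, 0, 0], "fingers": 1}
    - {"delta_pos": [0, 0, 0], "dr": [0, 0, 0], "fingers": 1}
    - {"delta_pos": [0, 0, 0], "dr": [0, 0, 0], "fingers": 1}
    - {"delta_pos": [0, 0, 0], "dr": [0, 0, 0], "fingers": 1}
    - {"delta_pos": [0, 0, 0], "dr": [0, 0, 0], "fingers": 1}
  newtons: 35

```text
time: 18.48
tool_pos: [0.4594, 0.0216, 0.0044]
tool_rot: [3.141, 0.001, 1.956]
contact_force: [-1.0, 0.5, 6.7]
opening: 0.0356
grip_force: 34.8
```

```bash
python3 - <<'E'
from h import *
o=robot.observe(); x,y,z=o['tool_pos']
plan([(x,y,z+.12,o['tool_rot'][2]),(.597,.0678,.14,TY),(.597,.0678,.07,TY)])
E
```

```text
at 18.475 [0.4594 0.0216 0.0044] [3.1405e+00 5.0000e-04 1.9560e+00] open 0.0356 F [-1.   0.5  6.7]
d [-1.0e-02  1.0e-02 -1.2e+01] dr [0.1 0.  0. ] rows 1.9
d [-0.88 14.49 -1.56] dr [ 0.  -0.  15.4] rows 2.3
d [ 0. -0.  7.] dr [0. 0. 0.] rows 1.1
```

Emit:
step_arm:
  increments:
    - {"delta_pos": [0, 0, -2], "dr": [0, 0, 0], "fingers": 1}
    - {"delta_pos": [0, 0, -5.5], "dr": [0, 0, 0], "fingers": 1}
    - {"delta_pos": [0, 0, -9], "dr": [0, 0, 0], "fingers": 1}
    - {"delta_pos": [0, 0, -12], "dr": [0, 0, 0], "fingers": 1}
    - {"delta_pos": [0, 0, -12], "dr": [0, 0, 0], "fingers": 1}

```text
time: 19.1
tool_pos: [0.4602, 0.0215, 0.1255]
tool_rot: [3.138, 0.002, 1.956]
contact_force: [0.1, 0.1, -1.4]
opening: 0.0361
grip_force: 34.8
```

Emit:
step_arm:
  increments:
    - {"delta_pos": [-0.2, 4, -0.5], "dr": [0, 0, 5], "fingers": 1}
    - {"delta_pos": [-0.5, 9, -1], "dr": [0, 0, 10], "fingers": 1}
    - {"delta_pos": [-0.9, 14.5, -1.5], "dr": [0, 0, 15.4], "fingers": 1}
    - {"delta_pos": [-0.9, 14.5, -1.5], "dr": [0, 0, 15.4], "fingers": 1}
    - {"delta_pos": [-0.9, 14.5, -1.5], "dr": [0, 0, 15.4], "fingers": 1}

```text
time: 19.73
tool_pos: [0.5953, 0.0677, 0.1367]
tool_rot: [-3.138, -0.0, 1.688]
contact_force: [0.2, 0.2, -1.0]
opening: 0.0357
grip_force: 34.8
```

```bash
python3 - <<'E'
from h import *
snap('wrist','w5'); plan([(.597,.0678,.067,TY)]); drums('w5',.14+.0515)
E
```

```text
at 19.775 [0.5951 0.0675 0.1372] [-3.1381e+00 -4.0000e-04  1.6876e+00] open 0.0359 F [-0.6 -0.4 -1.4]
d [0.   0.22 7.02] dr [-0.2 -0.   0. ] rows 1.1
px [228.7 284.6] box [220 272  22  26 361] c [0.5838 0.0679] boxc [0.5845 0.068 ]
px [283.8 284.6] box [272 272  21  26 367] c [0.607  0.0707] boxc [0.6062 0.0707]
px [412.6 366.9] box [409 358  10  20 111] c [0.6727 0.0346] boxc [0.6732 0.0343]
```

Emit:
step_arm:
  increments:
    - {"delta_pos": [0, 0.1, 2], "dr": [0, 0, 0], "fingers": 1}
    - {"delta_pos": [0, 0.1, 4.5], "dr": [0, 0, 0], "fingers": 1}
    - {"delta_pos": [0, 0.1, 6.5], "dr": [0, 0, 0], "fingers": 1}
    - {"delta_pos": [0, 0.1, 7.0], "dr": [0, 0, 0], "fingers": 1}
    - {"delta_pos": [0, 0.1, 7.0], "dr": [0, 0, 0], "fingers": 1}

```text
time: 20.4
tool_pos: [0.5974, 0.0676, 0.069]
tool_rot: [-3.141, -0.0, 1.687]
contact_force: [1.3, 0.1, -0.7]
opening: 0.036
grip_force: 34.8
```

```bash
python3 - <<'E'
from h import *
a,P=snap('wrist','w6'); cv2.imwrite('pics/w6c.png',cv2.resize(a[200:320,180:340],(640,480),interpolation=cv2.INTER_CUBIC)[:,:,::-1])
plan([(.597,.0678,.06,TY)])
E
```

```text
at 20.45 [0.5979 0.0677 0.0695] [3.1407e+00 1.0000e-04 1.6870e+00] open 0.0357 F [ 0.6  0.7 -1.5]
d [ 0.02 -0.08  0.95] dr [0.1 0.  0. ] rows 0.2
```

View pics/w6c.png

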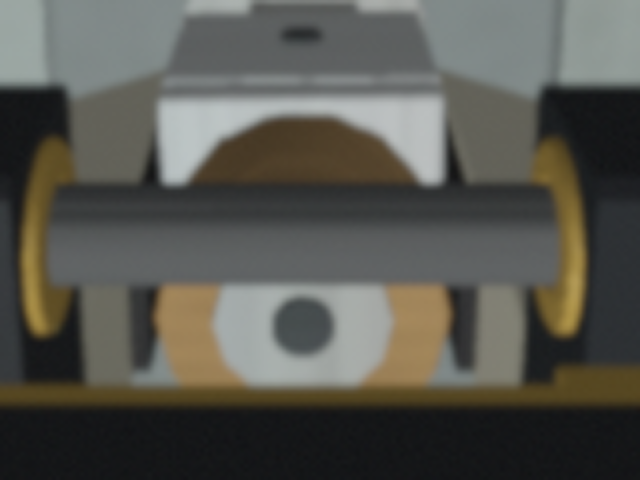

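The head is held square over drive 0. Lowering gently.

Emit:
step_arm:
  increments:
    - {"delta_pos": [0, 0, 0.3], "dr": [0, 0, 0], "fingers": 1}
    - {"delta_pos": [0, 0, 0.6], "dr": [0, 0, 0], "fingers": 1}
    - {"delta_pos": [0, 0, 0.9], "dr": [0, 0, 0], "fingers": 1}
    - {"delta_pos": [0, 0, 1.2], "dr": [0, 0, 0], "fingers": 1}
    - {"delta_pos": [0, 0, 1.5], "dr": [0, 0, 0], "fingers": 1}

```text
time: 21.08
tool_pos: [0.5978, 0.0679, 0.0535]
tool_rot: [-3.142, -0.0, 1.687]
contact_force: [0.6, 0.1, -1.2]
opening: 0.0356
grip_force: 34.8
```

Emit:
step_arm:
  increments:
    - {"delta_pos": [0, 0, 0.4], "dr": [0, 0, 0], "fingers": 1}
    - {"delta_pos": [0, 0, 0.8], "dr": [0, 0, 0], "fingers": 1}
    - {"delta_pos": [0, 0, 1.2], "dr": [0, 0, 0], "fingers": 1}
    - {"delta_pos": [0, 0, 1.6], "dr": [0, 0, 0], "fingers": 1}
    - {"delta_pos": [0, 0, 1.95], "dr": [0, 0, 0], "fingers": 1}

```text
time: 21.7
tool_pos: [0.5971, 0.0679, 0.0343]
tool_rot: [-3.14, -0.0, 1.687]
contact_force: [-13.8, -1.5, 28.2]
opening: 0.036
grip_force: 34.9
```

Emit:
step_arm:
  increments:
    - {"delta_pos": [0, 0, 0], "dr": [0, 0, 0], "fingers": -0.4}
    - {"delta_pos": [0, 0, 0], "dr": [0, 0, 0], "fingers": -0.4}
    - {"delta_pos": [0, 0, -2], "dr": [0, 0, 0], "fingers": -0.4}
    - {"delta_pos": [0, 0, -5], "dr": [0, 0, 0], "fingers": -0.4}
    - {"delta_pos": [0, 0, -7], "dr": [0, 0, 0], "fingers": -0.4}

```text
time: 22.32
tool_pos: [0.5988, 0.0679, 0.1057]
tool_rot: [3.139, 0.0, 1.687]
contact_force: [-0.6, 0.1, 0.2]
opening: 0.0645
grip_force: 0.0
```

Emit:
step_arm:
  increments:
    - {"delta_pos": [0, 0, 0], "dr": [0, 0, 0], "fingers": 1}
    - {"delta_pos": [0, 0, 0], "dr": [0, 0, 0], "fingers": 1}
    - {"delta_pos": [0, 0, 0], "dr": [0, 0, 0], "fingers": 1}
    - {"delta_pos": [0, 0, 0], "dr": [0, 0, 0], "fingers": 1}
    - {"delta_pos": [0, 0, 0], "dr": [0, 0, 0], "fingers": 1}

```text
time: 22.95
tool_pos: [0.5977, 0.0678, 0.1038]
tool_rot: [-3.141, -0.0, 1.687]
contact_force: [-0.2, -0.3, 0.2]
opening: 0.0187
grip_force: 0.0
```

Emit:
step_arm:
  increments:
    - {"delta_pos": [0, 0, 0.8], "dr": [0, 0, 0], "fingers": 1}
    - {"delta_pos": [0, 0, 1.3], "dr": [0, 0, 0], "fingers": 1}
    - {"delta_pos": [0, 0, 1.6], "dr": [0, 0, 0], "fingers": 1}
    - {"delta_pos": [0, 0, 1.8], "dr": [0, 0, 0], "fingers": 1}
    - {"delta_pos": [0, 0, 1.9], "dr": [0, 0, 0], "fingers": 1}

```text
time: 23.58
tool_pos: [0.598, 0.0679, 0.0863]
tool_rot: [3.141, 0.0, 1.687]
contact_force: [-4.1, 0.2, 11.5]
opening: 0.0004
grip_force: 5.7
```

Head 0 is home: its top is at 86 mm, as expected. On to fresh B.

```bash
python3 - <<'E'
from h import *
plan([(.5977,.0679,.15,TY),(.4583,-.1123,.15,np.pi/2+.054)])
E
```

```text
at 23.575 [0.598  0.0679 0.0863] [3.1408e+00 1.0000e-04 1.6872e+00] open 0.0004 F [-4.1  0.2 11.5]
d [ 0.01 -0.02 -6.37] dr [0. 0. 0.] rows 1.0
d [-16.29 -15.93  -0.  ] dr [ 0.  -0.   3.6] rows 3.6
```

Emit:
step_arm:
  increments:
    - {"delta_pos": [0, 0, -5.5], "dr": [0, 0, 0], "fingers": -0.4}
    - {"delta_pos": [-4, -4, -6.4], "dr": [0, 0, 1], "fingers": -0.4}
    - {"delta_pos": [-8.2, -8.2, -6.4], "dr": [0, 0, 2], "fingers": -0.4}
    - {"delta_pos": [-12.4, -12.2, -6.4], "dr": [0, 0, 3], "fingers": -0.4}
    - {"delta_pos": [-16.3, -15.9, -6.4], "dr": [0, 0, 3.6], "fingers": -0.4}

```text
time: 24.2
tool_pos: [0.4576, -0.1138, 0.1495]
tool_rot: [3.141, 0.001, 1.624]
contact_force: [-0.6, -0.5, 0.8]
opening: 0.0456
grip_force: 0.0
```

Emit:
step_arm:
  increments:
    - {"delta_pos": [0, 0, 0], "dr": [0, 0, 0], "fingers": -0.4}
    - {"delta_pos": [0, 0, 0], "dr": [0, 0, 0], "fingers": -0.4}
    - {"delta_pos": [0, 0, 0], "dr": [0, 0, 0], "fingers": -0.4}
    - {"delta_pos": [0, 0, 0], "dr": [0, 0, 0], "fingers": -0.4}
    - {"delta_pos": [0, 0, 0], "dr": [0, 0, 0], "fingers": -0.4}

```text
time: 24.82
tool_pos: [0.4591, -0.1119, 0.1491]
tool_rot: [-3.141, -0.0, 1.626]
contact_force: [0.4, -1.0, -0.3]
opening: 0.0641
grip_force: 0.0
```

```bash
python3 - <<'E'
from h import *
a,P=snap('wrist','w7'); plan([(.4583,-.1123,.006,np.pi/2+.054)]); drums('w7')
cv2.imwrite('pics/w7c.png',cv2.resize(a[130:260,190:340],(750,650))[:600,:,::-1])
E
```

```text
at 24.875 [ 0.459  -0.112   0.1491] [-3.1415e+00 -2.0000e-04  1.6253e+00] open 0.0642 F [ 0.2  0.4 -0.7]
d [-0.02 -0.07 14.31] dr [-0. -0.  0.] rows 2.3
px [254.1 193.3] box [238 179  33  31 471] c [ 0.4575 -0.1118] boxc [ 0.4574 -0.1124]
```

View pics/w7c.png

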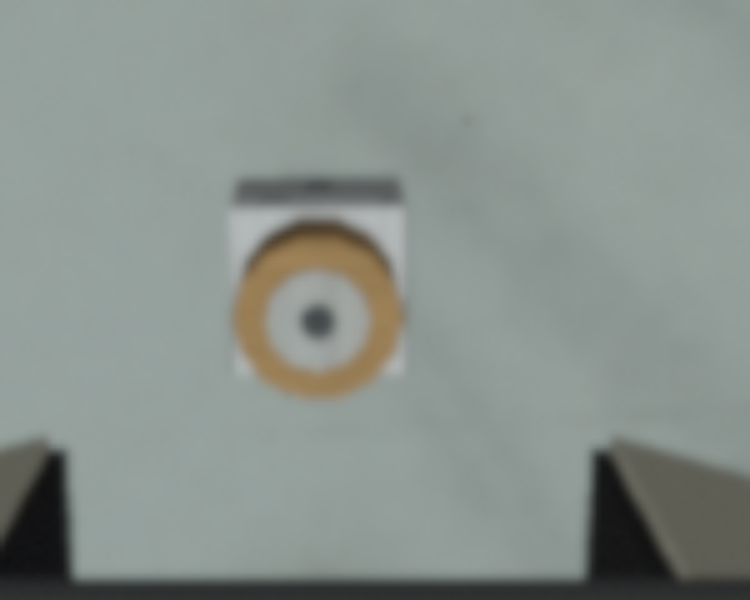

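Fresh B at crop (318,320) is square and centred between the fingers.

Emit:
step_arm:
  increments:
    - {"delta_pos": [0, -0.1, 4], "dr": [0, 0, 0], "fingers": -0.4}
    - {"delta_pos": [0, -0.1, 9], "dr": [0, 0, 0], "fingers": -0.4}
    - {"delta_pos": [0, -0.1, 13], "dr": [0, 0, 0], "fingers": -0.4}
    - {"delta_pos": [0, -0.1, 14.4], "dr": [0, 0, 0], "fingers": -0.4}
    - {"delta_pos": [0, -0.1, 14.4], "dr": [0, 0, 0], "fingers": -0.4}

```text
time: 25.5
tool_pos: [0.4578, -0.1125, 0.005]
tool_rot: [-3.141, -0.001, 1.624]
contact_force: [0.3, 0.2, -0.1]
opening: 0.0641
grip_force: 0.0
```

Emit:
step_arm:
  increments:
    - {"delta_pos": [0, 0, 0], "dr": [0, 0, 0], "fingers": 1}
    - {"delta_pos": [0, 0, 0], "dr": [0, 0, 0], "fingers": 1}
    - {"delta_pos": [0, 0, 0], "dr": [0, 0, 0], "fingers": 1}
    - {"delta_pos": [0, 0, 0], "dr": [0, 0, 0], "fingers": 1}
    - {"delta_pos": [0, 0, 0], "dr": [0, 0, 0], "fingers": 1}
  newtons: 35

```text
time: 26.12
tool_pos: [0.4581, -0.1127, 0.0059]
tool_rot: [3.141, 0.0, 1.624]
contact_force: [-1.2, 0.7, 6.2]
opening: 0.0359
grip_force: 35.0
```

```bash
python3 - <<'E'
from h import *
o=robot.observe(); x,y,z=o['tool_pos']
plan([(x,y,z+.135,o['tool_rot'][2]),(.6058,-.0116,.14,TY),(.6058,-.0116,.068,TY)])
E
```

```text
at 26.125 [ 0.4581 -0.1127  0.0059] [3.1406e+00 4.0000e-04 1.6243e+00] open 0.0359 F [-1.2  0.7  6.2]
d [-1.00e-02  1.00e-02 -1.35e+01] dr [0.1 0.  0. ] rows 2.2
d [ 9.31 15.29  0.09] dr [ 0.   0.  -3.6] rows 2.9
d [ 0.  -0.   7.2] dr [0. 0. 0.] rows 1.2
```

Emit:
step_arm:
  increments:
    - {"delta_pos": [0, 0, -2], "dr": [0, 0, 0], "fingers": 1}
    - {"delta_pos": [0, 0, -6], "dr": [0, 0, 0], "fingers": 1}
    - {"delta_pos": [0, 0, -10], "dr": [0, 0, 0], "fingers": 1}
    - {"delta_pos": [0, 0, -13.5], "dr": [0, 0, 0], "fingers": 1}
    - {"delta_pos": [0, 0, -13.5], "dr": [0, 0, 0], "fingers": 1}

```text
time: 26.75
tool_pos: [0.4592, -0.1131, 0.1425]
tool_rot: [3.136, 0.002, 1.624]
contact_force: [0.3, -0.1, -1.8]
opening: 0.0359
grip_force: 35.0
```

Emit:
step_arm:
  increments:
    - {"delta_pos": [2.3, 3.8, 0], "dr": [0, 0, -1], "fingers": 1}
    - {"delta_pos": [5, 8.2, 0], "dr": [0, 0, -2], "fingers": 1}
    - {"delta_pos": [7.5, 12.3, 0], "dr": [0, 0, -3], "fingers": 1}
    - {"delta_pos": [9.3, 15.3, 0], "dr": [0, 0, -3.6], "fingers": 1}
    - {"delta_pos": [9.3, 15.3, 0], "dr": [0, 0, -3.6], "fingers": 1}

```text
time: 27.38
tool_pos: [0.6061, -0.01, 0.1379]
tool_rot: [-3.139, -0.001, 1.69]
contact_force: [-0.4, -0.6, -1.2]
opening: 0.0358
grip_force: 35.0
```

Emit:
step_arm:
  increments:
    - {"delta_pos": [0, 0, 2], "dr": [0, 0, 0], "fingers": 1}
    - {"delta_pos": [0, 0, 5], "dr": [0, 0, 0], "fingers": 1}
    - {"delta_pos": [0, 0, 7], "dr": [0, 0, 0], "fingers": 1}
    - {"delta_pos": [0, 0, 7], "dr": [0, 0, 0], "fingers": 1}
    - {"delta_pos": [0, 0, 7], "dr": [0, 0, 0], "fingers": 1}

```text
time: 28.0
tool_pos: [0.6055, -0.012, 0.0706]
tool_rot: [3.141, 0.0, 1.687]
contact_force: [-0.5, 0.0, -1.1]
opening: 0.0359
grip_force: 35.0
```

```bash
python3 - <<'E'
from h import *
viewer.read_camera('wrist')
plan([(.6058,-.0116,.053,TY)])
E
```

```text
at 28.05 [ 0.6058 -0.0119  0.0711] [3.1404e+00 3.0000e-04 1.6868e+00] open 0.0354 F [-0.3  0.1 -1.6]
d [ 0.03 -0.    1.81] dr [ 0.1  0.  -0. ] rows 0.3
```

Emit:
step_arm:
  increments:
    - {"delta_pos": [0, 0, 0.4], "dr": [0, 0, 0], "fingers": 1}
    - {"delta_pos": [0, 0, 0.7], "dr": [0, 0, 0], "fingers": 1}
    - {"delta_pos": [0, 0, 1.0], "dr": [0, 0, 0], "fingers": 1}
    - {"delta_pos": [0, 0, 1.3], "dr": [0, 0, 0], "fingers": 1}
    - {"delta_pos": [0, 0, 1.6], "dr": [0, 0, 0], "fingers": 1}

```text
time: 28.68
tool_pos: [0.6056, -0.0115, 0.054]
tool_rot: [-3.142, -0.0, 1.687]
contact_force: [-0.0, -0.1, 0.5]
opening: 0.036
grip_force: 35.0
```

Emit:
step_arm:
  increments:
    - {"delta_pos": [0, 0, 0.4], "dr": [0, 0, 0], "fingers": 1}
    - {"delta_pos": [0, 0, 0.8], "dr": [0, 0, 0], "fingers": 1}
    - {"delta_pos": [0, 0, 1.2], "dr": [0, 0, 0], "fingers": 1}
    - {"delta_pos": [0, 0, 1.6], "dr": [0, 0, 0], "fingers": 1}
    - {"delta_pos": [0, 0, 1.9], "dr": [0, 0, 0], "fingers": 1}

```text
time: 29.3
tool_pos: [0.6056, -0.0115, 0.0358]
tool_rot: [3.142, -0.0, 1.687]
contact_force: [-9.7, 0.4, 25.4]
opening: 0.0359
grip_force: 35.0
```

Emit:
step_arm:
  increments:
    - {"delta_pos": [0, 0, 0], "dr": [0, 0, 0], "fingers": -0.4}
    - {"delta_pos": [0, 0, 0], "dr": [0, 0, 0], "fingers": -0.4}
    - {"delta_pos": [0, 0, -2], "dr": [0, 0, 0], "fingers": -0.4}
    - {"delta_pos": [0, 0, -5], "dr": [0, 0, 0], "fingers": -0.4}
    - {"delta_pos": [0, 0, -7], "dr": [0, 0, 0], "fingers": -0.4}

```text
time: 29.92
tool_pos: [0.6062, -0.0115, 0.1064]
tool_rot: [3.14, 0.0, 1.687]
contact_force: [-0.5, -0.8, 0.7]
opening: 0.0643
grip_force: 0.0
```

Emit:
step_arm:
  increments:
    - {"delta_pos": [0, 0, 0], "dr": [0, 0, 0], "fingers": 1}
    - {"delta_pos": [0, 0, 0], "dr": [0, 0, 0], "fingers": 1}
    - {"delta_pos": [0, 0, 0], "dr": [0, 0, 0], "fingers": 1}
    - {"delta_pos": [0, 0, 0], "dr": [0, 0, 0], "fingers": 1}
    - {"delta_pos": [0, 0, 0], "dr": [0, 0, 0], "fingers": 1}

```text
time: 30.55
tool_pos: [0.6054, -0.0115, 0.1048]
tool_rot: [-3.141, -0.0, 1.687]
contact_force: [-0.5, -1.2, -0.2]
opening: 0.0191
grip_force: 0.0
```

Emit:
step_arm:
  increments:
    - {"delta_pos": [0, 0, 0.8], "dr": [0, 0, 0], "fingers": 1}
    - {"delta_pos": [0, 0, 1.3], "dr": [0, 0, 0], "fingers": 1}
    - {"delta_pos": [0, 0, 1.6], "dr": [0, 0, 0], "fingers": 1}
    - {"delta_pos": [0, 0, 1.85], "dr": [0, 0, 0], "fingers": 1}
    - {"delta_pos": [0, 0, 2.0], "dr": [0, 0, 0], "fingers": 1}

```text
time: 31.18
tool_pos: [0.6058, -0.0115, 0.0862]
tool_rot: [3.141, 0.0, 1.687]
contact_force: [-4.2, 0.4, 12.7]
opening: 0.0006
grip_force: 6.8
```

```bash
python3 - <<'E'
from h import *
snap('scene','s1'); im,P=load('s1'); drums('s1')
plan([(.6056,-.0115,.16,TY),(.54,-.26,.2,np.pi/2)])
E
```

```text
px [ 29.8 106.7] box [ 13  96  30  21 316] c [0.5686 1.1029] boxc [0.5671 1.1178]
px [331.5 164.2] box [ 301  134   62   63 2993] c [ 0.8724 -0.1204] boxc [ 0.8684 -0.1226]
at 31.225 [ 0.6058 -0.0115  0.0863] [3.1406e+00 2.0000e-04 1.6873e+00] open 0.0003 F [-2.1  0.2  6.1]
d [ 0.   -0.01 -7.37] dr [0.1 0.  0. ] rows 1.2
d [-23.92  -9.39  -4.  ] dr [ 0.  -0.   6.6] rows 4.2
```

Emit:
step_arm:
  increments:
    - {"delta_pos": [0, 0, -5.5], "dr": [0, 0, 0], "fingers": -0.4}
    - {"delta_pos": [-5.7, -2.2, -8], "dr": [0, 0, 1.6], "fingers": -0.4}
    - {"delta_pos": [-11.5, -4.5, -9.5], "dr": [0, 0, 3.2], "fingers": -0.4}
    - {"delta_pos": [-17.2, -6.8, -11], "dr": [0, 0, 5], "fingers": -0.4}
    - {"delta_pos": [-22.9, -9, -11.3], "dr": [0, 0, 6.6], "fingers": -0.4}

```text
time: 31.85
tool_pos: [0.5437, -0.247, 0.1994]
tool_rot: [3.139, 0.001, 1.571]
contact_force: [1.4, -0.1, 0.6]
opening: 0.0455
grip_force: 0.0
```

Emit:
step_arm:
  increments:
    - {"delta_pos": [-3, -0.3, 1], "dr": [0, 0, 0], "fingers": -0.4}
    - {"delta_pos": [-6.5, -0.7, 2], "dr": [0, 0, 0], "fingers": -0.4}
    - {"delta_pos": [-7, -0.7, 2.5], "dr": [0, 0, 0], "fingers": -0.4}
    - {"delta_pos": [-7, -0.7, 2.5], "dr": [0, 0, 0], "fingers": -0.4}
    - {"delta_pos": [-7, -0.7, 2.5], "dr": [0, 0, 0], "fingers": -0.4}

```text
time: 32.48
tool_pos: [0.5375, -0.314, 0.1733]
tool_rot: [3.141, -0.0, 1.573]
contact_force: [-0.6, -0.8, -0.4]
opening: 0.0642
grip_force: 0.0
```

```bash
python3 - <<'E'
from h import *
a,P=snap('wrist','w8'); plan([]); drums('w8')
cv2.imwrite('pics/w8b.png',cv2.resize(a[0:300],(800,469))[:,:,::-1])
E
```

```text
at 32.525 [ 0.5375 -0.314   0.1735] [3.1409e+00 1.0000e-04 1.5734e+00] open 0.0644 F [-0.5 -0.2 -0.4]
px [505.5  78.8] box [497  69  15  19 196] c [ 0.7705 -0.2088] boxc [ 0.7689 -0.2081]
px [336.9 156.9] box [326 150  21  16 120] c [ 0.6187 -0.2824] boxc [ 0.6178 -0.2831]
px [332.6 177.8] box [325 170  21  14 158] c [ 0.616  -0.3039] boxc [ 0.6183 -0.3025]
px [245.  208.7] box [231 196  29  28 368] c [ 0.5262 -0.3374] boxc [ 0.5263 -0.3383]
```

View pics/w8b.png

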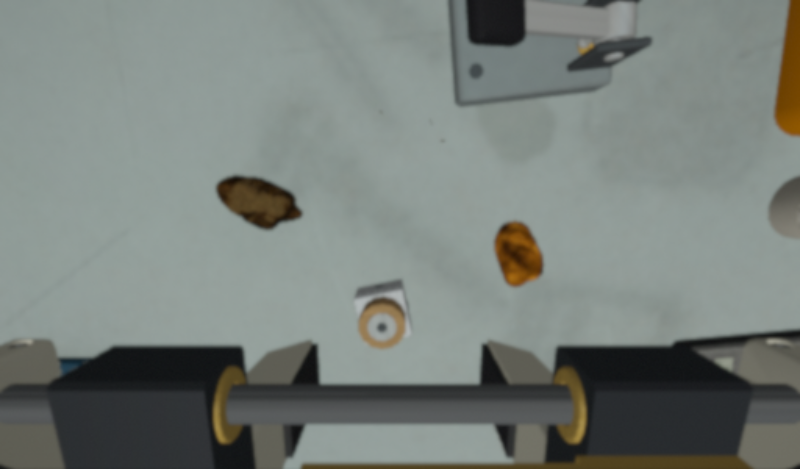

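Fresh C is at (382,325), turned by about 11–12°. Amber2 is at (518,253), clear of the fingers.

```bash
python3 - <<'E'
from h import *
im,P=load('w8'); s=.64
q=[onz(P,x*s,y*s,.035) for x,y in [(355,302),(403,290),(411,335)]]
for a,b in zip(q,q[1:]): print(np.linalg.norm(b-a).round(4),np.degrees(np.arctan2(*(b-a)[::-1])).round(1))
print((q[0]+q[2])/2)
T=np.pi/2+.2
plan([(.5265,-.3378,.15,T),(.5265,-.3378,.006,T)])
E
```

```text
0.0354 14.6
0.0344 -79.9
[ 0.52584979 -0.33893074]
at 32.525 [ 0.5375 -0.314   0.1735] [3.1409e+00 1.0000e-04 1.5734e+00] open 0.0644 F [-0.5 -0.2 -0.4]
d [-2.38 -1.11  2.35] dr [  0.    0.  -11.3] rows 0.6
d [ 0.  -0.  14.4] dr [0. 0. 0.] rows 2.3
```

Emit:
step_arm:
  increments:
    - {"delta_pos": [-1.5, -0.7, 1], "dr": [0, 0, -6], "fingers": -0.4}
    - {"delta_pos": [-2.4, -1.15, 3], "dr": [0, 0, -12.1], "fingers": -0.4}
    - {"delta_pos": [-2.4, -1.15, 6], "dr": [0, 0, -12.1], "fingers": -0.4}
    - {"delta_pos": [-2.4, -1.15, 9], "dr": [0, 0, -12.1], "fingers": -0.4}
    - {"delta_pos": [-2.4, -1.15, 9], "dr": [0, 0, -12.1], "fingers": -0.4}

```text
time: 33.15
tool_pos: [0.5247, -0.3374, 0.0812]
tool_rot: [-3.139, -0.004, 1.784]
contact_force: [-0.1, -0.4, 0.2]
opening: 0.064
grip_force: 0.0
```

```bash
python3 - <<'E'
from h import *
a,P=snap('wrist','w9'); plan([(.526,-.338,.006,np.pi/2+.215)]); drums('w9')
E
```

```text
at 33.2 [ 0.5257 -0.3383  0.083 ] [-3.1410e+00 -1.0000e-03  1.7842e+00] open 0.0641 F [-0.1 -0.1 -0.1]
d [0.01 0.04 7.7 ] dr [-0.  -0.1 -0.1] rows 1.2
px [392.1 171.7] box [376 161  27  27 254] c [ 0.607  -0.2841] boxc [ 0.6054 -0.286 ]
px [379.1 198.9] box [369 186  27  22 295] c [ 0.6046 -0.3041] boxc [ 0.606  -0.3021]
px [257.5 219.2] box [236 200  44  41 846] c [ 0.5257 -0.3366] boxc [ 0.5258 -0.3373]
```

Emit:
step_arm:
  increments:
    - {"delta_pos": [0, 0, 3], "dr": [0, 0, 0], "fingers": -0.4}
    - {"delta_pos": [0, 0, 6], "dr": [0, 0, 0], "fingers": -0.4}
    - {"delta_pos": [0, 0, 7.7], "dr": [0, 0, 0], "fingers": -0.4}
    - {"delta_pos": [0, 0, 7.7], "dr": [0, 0, 0], "fingers": -0.4}
    - {"delta_pos": [0, 0, 7.7], "dr": [0, 0, 0], "fingers": 1}

```text
time: 33.83
tool_pos: [0.5264, -0.3397, 0.0074]
tool_rot: [3.14, 0.002, 1.783]
contact_force: [0.4, 0.1, 1.1]
opening: 0.0582
grip_force: 0.0
```

Emit:
step_arm:
  increments:
    - {"delta_pos": [0, 0, 0], "dr": [0, 0, 0], "fingers": 1}
    - {"delta_pos": [0, 0, 0], "dr": [0, 0, 0], "fingers": 1}
    - {"delta_pos": [0, 0, 0], "dr": [0, 0, 0], "fingers": 1}
    - {"delta_pos": [0, 0, 0], "dr": [0, 0, 0], "fingers": 1}
    - {"delta_pos": [0, 0, 0], "dr": [0, 0, 0], "fingers": 1}
  newtons: 35

```text
time: 34.45
tool_pos: [0.5258, -0.3393, 0.0066]
tool_rot: [3.141, 0.001, 1.783]
contact_force: [-1.4, 0.5, 4.9]
opening: 0.0357
grip_force: 35.0
```

```bash
python3 - <<'E'
from h import *
o=robot.observe(); x,y,z=o['tool_pos']
plan([(x,y,z+.165,o['tool_rot'][2]),(.6146,-.091,.17,TY),(.6146,-.091,.07,TY)])
E
```

```text
at 34.45 [ 0.5258 -0.3393  0.0066] [3.1409e+00 7.0000e-04 1.7832e+00] open 0.0357 F [-1.4  0.5  4.9]
d [-1.00e-02  1.00e-02 -1.65e+01] dr [0. 0. 0.] rows 2.6
d [22.4  13.91  0.16] dr [ 0.  -0.   5.5] rows 4.2
d [ 0. -0. 10.] dr [0. 0. 0.] rows 1.6
```

Emit:
step_arm:
  increments:
    - {"delta_pos": [0, 0, -2], "dr": [0, 0, 0], "fingers": 1}
    - {"delta_pos": [0, 0, -6], "dr": [0, 0, 0], "fingers": 1}
    - {"delta_pos": [0, 0, -11], "dr": [0, 0, 0], "fingers": 1}
    - {"delta_pos": [0, 0, -16.5], "dr": [0, 0, 0], "fingers": 1}
    - {"delta_pos": [0, 0, -16.5], "dr": [0, 0, 0], "fingers": 1}

```text
time: 35.08
tool_pos: [0.5273, -0.3406, 0.1756]
tool_rot: [3.136, 0.007, 1.783]
contact_force: [0.4, 0.3, -1.4]
opening: 0.0355
grip_force: 35.0
```

Emit:
step_arm:
  increments:
    - {"delta_pos": [4.5, 2.8, 0], "dr": [0, 0, 1], "fingers": 1}
    - {"delta_pos": [9.5, 5.9, 0], "dr": [0, 0, 2], "fingers": 1}
    - {"delta_pos": [14.5, 9, 0], "dr": [0, 0, 3.5], "fingers": 1}
    - {"delta_pos": [19.5, 12.1, 0], "dr": [0, 0, 5], "fingers": 1}
    - {"delta_pos": [22.3, 13.9, 0], "dr": [0, 0, 5.5], "fingers": 1}

```text
time: 35.7
tool_pos: [0.6141, -0.0886, 0.169]
tool_rot: [-3.139, -0.002, 1.689]
contact_force: [0.2, 0.2, -2.0]
opening: 0.0359
grip_force: 35.0
```

Emit:
step_arm:
  increments:
    - {"delta_pos": [0, 0, 2], "dr": [0, 0, 0], "fingers": 1}
    - {"delta_pos": [0, 0, 5.5], "dr": [0, 0, 0], "fingers": 1}
    - {"delta_pos": [0, 0, 9], "dr": [0, 0, 0], "fingers": 1}
    - {"delta_pos": [0, 0, 10], "dr": [0, 0, 0], "fingers": 1}
    - {"delta_pos": [0, 0, 10], "dr": [0, 0, 0], "fingers": 1}

```text
time: 36.33
tool_pos: [0.6139, -0.0917, 0.0701]
tool_rot: [-3.14, -0.001, 1.687]
contact_force: [0.9, 1.0, -1.1]
opening: 0.0361
grip_force: 35.0
```

```bash
python3 - <<'E'
from h import *
viewer.read_camera('wrist')
plan([(.6146,-.0922,.053,TY)])
E
```

```text
at 36.375 [ 0.6147 -0.0919  0.0713] [3.1412 0.     1.6871] open 0.0357 F [-0.7 -0.1 -0.8]
d [-0.02 -0.01  1.83] dr [0. 0. 0.] rows 0.3
```

Emit:
step_arm:
  increments:
    - {"delta_pos": [0, 0, 0.4], "dr": [0, 0, 0], "fingers": 1}
    - {"delta_pos": [0, 0, 0.7], "dr": [0, 0, 0], "fingers": 1}
    - {"delta_pos": [0, 0, 1.0], "dr": [0, 0, 0], "fingers": 1}
    - {"delta_pos": [0, 0, 1.3], "dr": [0, 0, 0], "fingers": 1}
    - {"delta_pos": [0, 0, 1.6], "dr": [0, 0, 0], "fingers": 1}

```text
time: 37.0
tool_pos: [0.6144, -0.0918, 0.0547]
tool_rot: [-3.142, -0.0, 1.687]
contact_force: [-0.5, 0.1, -1.7]
opening: 0.0361
grip_force: 35.0
```

Emit:
step_arm:
  increments:
    - {"delta_pos": [0, 0, 0.4], "dr": [0, 0, 0], "fingers": 1}
    - {"delta_pos": [0, 0, 0.8], "dr": [0, 0, 0], "fingers": 1}
    - {"delta_pos": [0, 0, 1.2], "dr": [0, 0, 0], "fingers": 1}
    - {"delta_pos": [0, 0, 1.6], "dr": [0, 0, 0], "fingers": 1}
    - {"delta_pos": [0, 0, 1.9], "dr": [0, 0, 0], "fingers": 1}

```text
time: 37.62
tool_pos: [0.6145, -0.0917, 0.0365]
tool_rot: [3.142, -0.0, 1.687]
contact_force: [-7.9, 2.0, 23.7]
opening: 0.0357
grip_force: 35.0
```

Emit:
step_arm:
  increments:
    - {"delta_pos": [0, 0, 0], "dr": [0, 0, 0], "fingers": -0.4}
    - {"delta_pos": [0, 0, 0], "dr": [0, 0, 0], "fingers": -0.4}
    - {"delta_pos": [0, 0, -2], "dr": [0, 0, 0], "fingers": -0.4}
    - {"delta_pos": [0, 0, -5], "dr": [0, 0, 0], "fingers": -0.4}
    - {"delta_pos": [0, 0, -7], "dr": [0, 0, 0], "fingers": -0.4}

```text
time: 38.25
tool_pos: [0.6151, -0.0919, 0.1072]
tool_rot: [3.14, 0.001, 1.687]
contact_force: [0.3, 0.7, 0.7]
opening: 0.0643
grip_force: 0.0
```

Emit:
step_arm:
  increments:
    - {"delta_pos": [0, 0, 0], "dr": [0, 0, 0], "fingers": 1}
    - {"delta_pos": [0, 0, 0], "dr": [0, 0, 0], "fingers": 1}
    - {"delta_pos": [0, 0, 0], "dr": [0, 0, 0], "fingers": 1}
    - {"delta_pos": [0, 0, 0], "dr": [0, 0, 0], "fingers": 1}
    - {"delta_pos": [0, 0, 0], "dr": [0, 0, 0], "fingers": 1}

```text
time: 38.88
tool_pos: [0.6143, -0.0918, 0.1055]
tool_rot: [-3.141, -0.0, 1.687]
contact_force: [0.1, -0.2, -0.4]
opening: 0.0189
grip_force: 0.0
```

Emit:
step_arm:
  increments:
    - {"delta_pos": [0, 0, 0.8], "dr": [0, 0, 0], "fingers": 1}
    - {"delta_pos": [0, 0, 1.3], "dr": [0, 0, 0], "fingers": 1}
    - {"delta_pos": [0, 0, 1.6], "dr": [0, 0, 0], "fingers": 1}
    - {"delta_pos": [0, 0, 1.85], "dr": [0, 0, 0], "fingers": 1}
    - {"delta_pos": [0, 0, 2.0], "dr": [0, 0, 0], "fingers": 1}

```text
time: 39.5
tool_pos: [0.6145, -0.0919, 0.0863]
tool_rot: [3.141, 0.0, 1.687]
contact_force: [-2.6, 0.8, 8.4]
opening: 0.0001
grip_force: 4.0
```

All three fresh heads are home. Now to look at the lever.

```bash
python3 - <<'E'
from h import *
plan([(.6145,-.0919,.18,TY),(.60,-.235,.2,TY)])
E
```

```text
at 39.5 [ 0.6145 -0.0919  0.0863] [3.1413e+00 1.0000e-04 1.6872e+00] open 0.0001 F [-2.6  0.8  8.4]
d [-0.01  0.   -9.37] dr [0. 0. 0.] rows 1.5
d [-14.05  -3.1   -2.  ] dr [0. 0. 0.] rows 2.3
```

Emit:
step_arm:
  increments:
    - {"delta_pos": [0, 0, -5.5], "dr": [0, 0, 0], "fingers": 1}
    - {"delta_pos": [-2, -0.5, -9.4], "dr": [0, 0, 0], "fingers": 1}
    - {"delta_pos": [-7, -1.5, -11.4], "dr": [0, 0, 0], "fingers": 1}
    - {"delta_pos": [-12, -2.5, -11.4], "dr": [0, 0, 0], "fingers": 1}
    - {"delta_pos": [-14, -3.1, -11.4], "dr": [0, 0, 0], "fingers": 1}

```text
time: 40.12
tool_pos: [0.5994, -0.2372, 0.2001]
tool_rot: [3.141, 0.001, 1.685]
contact_force: [-0.1, 1.0, -0.5]
opening: 0.0004
grip_force: 0.0
```

Emit:
step_arm:
  increments:
    - {"delta_pos": [0, 0, 0], "dr": [0, 0, 0], "fingers": 1}
    - {"delta_pos": [0, 0, 0], "dr": [0, 0, 0], "fingers": 1}
    - {"delta_pos": [0, 0, 0], "dr": [0, 0, 0], "fingers": 1}
    - {"delta_pos": [0, 0, 0], "dr": [0, 0, 0], "fingers": 1}
    - {"delta_pos": [0, 0, 0], "dr": [0, 0, 0], "fingers": 1}

```text
time: 40.75
tool_pos: [0.6, -0.2339, 0.2]
tool_rot: [3.141, -0.0, 1.688]
contact_force: [-0.1, 0.6, 0.0]
opening: 0.0004
grip_force: 0.0
```

```bash
python3 - <<'E'
from h import *
a,P=snap('wrist','w10'); plan([])
cv2.imwrite('pics/w10b.png',cv2.resize(a[0:300],(800,469))[:,:,::-1])
E
```

```text
at 40.8 [ 0.6    -0.2341  0.2   ] [ 3.1415e+00 -1.0000e-04  1.6877e+00] open 0.0005 F [ 0.7  0.2 -0.6]
```

View pics/w10b.png

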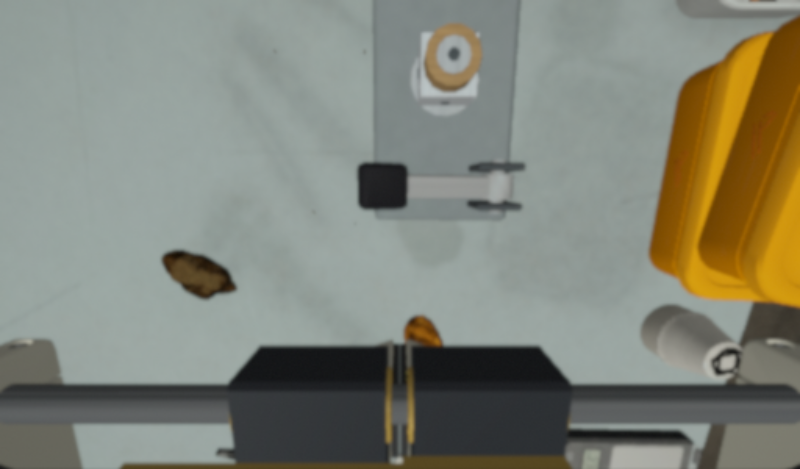

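The lever pad is centred at (383,186) and the hinge knuckle is at (499,187). Fresh head 2 is seated at (453,55).

```bash
python3 - <<'E'
from h import *
im,P=load('w10'); s=.64
pad=onz(P,383*s,186*s,.107); h=onz(P,499*s,187*s,.068); ex=np.array([np.cos(CY),np.sin(CY)]); print(pad,h,(h-pad)@ex)
t=pad-.006*ex; print(t)
plan([(*t,.2,TY),(*t,.115,TY)])
E
```

```text
[ 0.58269399 -0.16724353] [ 0.65646425 -0.15947055] 0.07417413090581151
[ 0.57673431 -0.16793797]
at 40.8 [ 0.6    -0.2341  0.2   ] [ 3.1415e+00 -1.0000e-04  1.6877e+00] open 0.0005 F [ 0.7  0.2 -0.6]
d [ 6.84 -1.54 -0.  ] dr [ 0.  -0.   0.1] rows 1.1
d [ 0.  -0.   8.5] dr [0. 0. 0.] rows 1.4
```

Emit:
step_arm:
  increments:
    - {"delta_pos": [4, -0.9, 0], "dr": [0, 0, 0], "fingers": 1}
    - {"delta_pos": [6.8, -1.5, 2], "dr": [0, 0, 0], "fingers": 1}
    - {"delta_pos": [6.8, -1.5, 5], "dr": [0, 0, 0], "fingers": 1}
    - {"delta_pos": [6.8, -1.5, 7.5], "dr": [0, 0, 0], "fingers": 1}
    - {"delta_pos": [6.8, -1.5, 8.3], "dr": [0, 0, 0], "fingers": 1}

```text
time: 41.42
tool_pos: [0.5763, -0.1682, 0.1155]
tool_rot: [-3.139, -0.001, 1.687]
contact_force: [-0.2, 0.4, -0.7]
opening: 0.0005
grip_force: 0.0
```

Emit:
step_arm:
  increments:
    - {"delta_pos": [0, 0, 0.7], "dr": [0, 0, 0], "fingers": 1}
    - {"delta_pos": [0, 0, 1.4], "dr": [0, 0, 0], "fingers": 1}
    - {"delta_pos": [0, 0, 2.1], "dr": [0, 0, 0], "fingers": 1}
    - {"delta_pos": [0, 0, 2.8], "dr": [0, 0, 0], "fingers": 1}
    - {"delta_pos": [0, 0, 3.5], "dr": [0, 0, 0], "fingers": 1}

```text
time: 42.05
tool_pos: [0.5771, -0.1689, 0.082]
tool_rot: [3.141, 0.0, 1.687]
contact_force: [-1.1, -0.3, 2.3]
opening: 0.0006
grip_force: 1.1
```

Emit:
step_arm:
  increments:
    - {"delta_pos": [0, 0, 0.4], "dr": [0, 0, 0], "fingers": 1}
    - {"delta_pos": [0, 0, 0.8], "dr": [0, 0, 0], "fingers": 1}
    - {"delta_pos": [0, 0, 1.1], "dr": [0, 0, 0], "fingers": 1}
    - {"delta_pos": [0, 0, 1.35], "dr": [0, 0, 0], "fingers": 1}
    - {"delta_pos": [0, 0, 1.5], "dr": [0, 0, 0], "fingers": 1}

```text
time: 42.68
tool_pos: [0.5769, -0.1686, 0.0668]
tool_rot: [-3.141, -0.0, 1.687]
contact_force: [-1.3, -0.2, 2.2]
opening: 0.0001
grip_force: 0.9
```

Emit:
step_arm:
  increments:
    - {"delta_pos": [0, 0, 0.1], "dr": [0, 0, 0], "fingers": 1}
    - {"delta_pos": [0, 0, 0.2], "dr": [0, 0, 0], "fingers": 1}
    - {"delta_pos": [0, 0, 0.3], "dr": [0, 0, 0], "fingers": 1}
    - {"delta_pos": [0, 0, 0.35], "dr": [0, 0, 0], "fingers": 1}
    - {"delta_pos": [0, 0, 0.35], "dr": [0, 0, 0], "fingers": 1}

```text
time: 43.3
tool_pos: [0.5771, -0.1687, 0.0636]
tool_rot: [3.141, -0.0, 1.687]
contact_force: [-2.1, 0.2, 3.7]
opening: 0.0004
grip_force: 1.8
```

Emit:
step_arm:
  increments:
    - {"delta_pos": [0, 0, -2], "dr": [0, 0, 0], "fingers": 1}
    - {"delta_pos": [0, 0, -6], "dr": [0, 0, 0], "fingers": 1}
    - {"delta_pos": [0, 0, -11], "dr": [0, 0, 0], "fingers": 1}
    - {"delta_pos": [-3, -4, -15], "dr": [0, 0, 0], "fingers": 1}
    - {"delta_pos": [-7, -9, -17], "dr": [0, 0, 0], "fingers": 1}

```text
time: 43.92
tool_pos: [0.5004, -0.2453, 0.2339]
tool_rot: [3.138, 0.003, 1.69]
contact_force: [0.9, -1.4, -0.1]
opening: 0.0011
grip_force: 0.0
```

Emit:
step_arm:
  increments:
    - {"delta_pos": [0, -5, -2], "dr": [0, 0, 0], "fingers": 1}
    - {"delta_pos": [0, -8, -2], "dr": [0, 0, 0], "fingers": 1}
    - {"delta_pos": [0, -8, -2], "dr": [0, 0, 0], "fingers": 1}
    - {"delta_pos": [0, -8, -2], "dr": [0, 0, 0], "fingers": 1}
    - {"delta_pos": [0, -8, -2], "dr": [0, 0, 0], "fingers": 1}

```text
time: 44.55
tool_pos: [0.4212, -0.2537, 0.2512]
tool_rot: [3.142, -0.0, 1.688]
contact_force: [0.9, 1.7, -0.2]
opening: 0.0
grip_force: 0.0
```

```bash
python3 - <<'E'
from h import *
a,P=snap('scene','s2'); b,Q=snap('top','t2'); plan([])
c=cv2.resize(a[130:300,80:380],(800,453)); d=cv2.resize(b[130:240,100:380],(800,314))
cv2.imwrite('pics/fin.png',cv2.resize(np.vstack([c,d]),(600,575))[:,:,::-1])
E
```

```text
at 44.65 [ 0.421  -0.2536  0.2511] [-3.1414e+00 -5.0000e-04  1.6881e+00] open 0.0005 F [-0.3 -0.1  1. ]
```

View pics/fin.png

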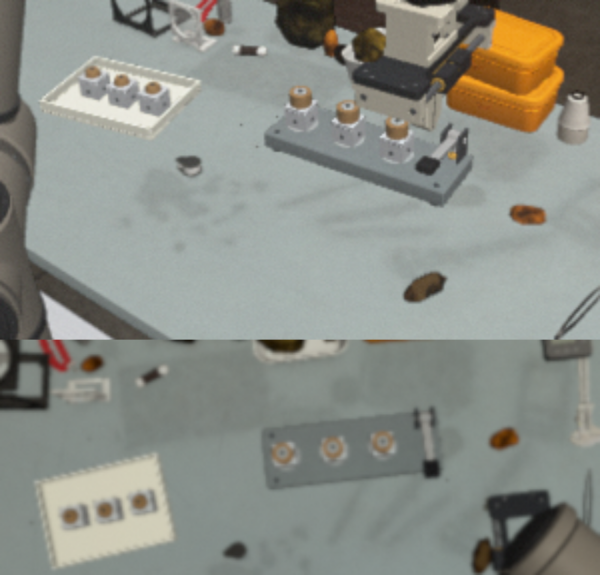

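The three worn heads stand in the tray and the three fresh ones on the drives. The lever pad appears low, at (428,165) in the upper view. I'll check that numerically.

```bash
python3 - <<'E'
from h import *
im,P=load('s2'); ex=np.array([np.cos(CY),np.sin(CY)]); pad=np.array([.5827,-.1672]); h=pad+.0717*ex
for a in (.5,.4,.1,.03,-.06): 
    q=h-(.085*np.cos(a)-.006*np.sin(a))*ex; print(a,proj(P,[*q,.062+.085*np.sin(a)+.006*np.cos(a)]).round(1))
# dark pad in view: crop px (428,165)*(800/600,*767/575) -> image
g=cv2.cvtColor(im,cv2.COLOR_RGB2GRAY)[200:225,280:320]; m=(g<55).astype(np.uint8)
n,l,s,c=cv2.connectedComponentsWithStats(m); print([(c[i]+[280,200],s[i]) for i in range(1,n) if s[i,4]>15])
E
```

```text
0.5 [295.3 199.2]
0.4 [294.5 202.3]
0.1 [292.9 211.3]
0.03 [292.7 213.2]
-0.06 [292.5 215.6]
[(array([293.31666667, 212.56666667]), array([ 8,  9, 12,  8, 60], dtype=int32))]
```

The pad is near level, so the detent is holding. Handing in.

```bash
python3 -c "
from h import *
print(robot.hand_in())"
```

```text
the job is handed in; nothing more can be done
None
```

I handed the job in at about 45 s: all three worn heads are in the tray, all three fresh heads sit fully home on their own drives, and the lock lever, pressed last, is holding down by itself.

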